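# Open the braced salve jar

## Task

One of the two square jars has a roll of sealing tape parked over the knob of its cap: slide the roll straight up off the knob and lay it flat in the white porcelain dish, gently and without dropping it. Then unscrew that jar's tight cap (anticlockwise seen from above) while its wooden bracing block keeps the jar from turning; only when the threads have let go, lift the cap straight up. Finish while still gripping the cap and holding it level, still and centred just above the open mouth, about 2 cm clear of it; the jar stays down in its block and everything else is left where it stands.

Things in the scene. Friction and masses are not known exactly. Their poses are not given: they have to be found in the camera images.
- nest: Fixed square wooden bracing block, 107 x 107 mm, 28 mm high, yawed up to 0.35 rad; its 87 x 87 mm pocket (floor 8 mm above the table) holds the task's jar with 1.5 mm of play each side. Origin: centre of the underside on the table; x, y square to its walls. A second like block holds another closed jar, without a roll.
- jar: The task's jar, loose, 0.65 kg, pale stoneware: square body 84 x 84 x 70 mm high, round neck 38 mm across (thread ledges 49 mm) to 92 mm. A sprung rubber seal on the mouth (top at 95 mm capped, 99 mm open) pushes the cap up with 13 N: about 0.4 N m to turn. Lifting the cap before the thread lets go lifts the jar. Origin: centre of the underside, z up.
- mouth (a point): Centre of the jar's mouth, on the jar's axis at the top of the neck, 92 mm above the jar's underside.
- cap: Loose aluminium cap, 0.12 kg: 58 mm across, 25 mm high, with a round knob 32 mm across, 25 to 59 mm above the origin, to grip. Origin: centre of its lower edge, 75 mm above the jar's underside. Cap yaw minus jar yaw is 0.21-0.60 rad at first and grows as it unscrews, rising 2 mm; free at 1.15 to 1.25, blocked at 1.85: turning 1.05-1.25 rad frees it.
- knob (a point): Point on the axis of the cap's knob, 42 mm above the cap's origin, 17 mm below the knob's flat top.
- roll: Wound roll of brown sealing tape, rigid, 70 g: ring 60 mm outside, 42 mm hole, 30 mm high. At first flat on the cap's top around the knob (2 to 5 mm of play), the knob showing 4 mm above it. Origin: centre of its underside, z up along its hole. Grip it across its outside, near the top.
- dish: White porcelain dish, 0.55 kg, loose: flat floor 130 mm across inside, 6 mm above the table, rim 152 mm across and 22 mm high. Origin: centre of the underside.
- jar2: The other square jar, same shape and size, closed, without a roll, standing in its own block; to be left alone. Origin: centre of its underside.
- stone: Jade grinding stone, 76 mm across, 78 mm high. Bystander. Origin: centre of the underside.
- incense: Brass incense holder, base 70 mm across, 38 mm high (plus a thin stick to 136 mm). Bystander. Origin: centre of the underside.
- pan: Copper pan, 170 mm across, 45 mm high, rattan handle reaching 210 mm from its centre. Bystander. Origin: centre of the underside.
- spoon: Steel spoon with a wooden handle, lying across on the table, between the dish and the robot. Bystander. Origin: about its middle.
- mortar: White bowl 100 mm across, 70 mm high. Bystander. Origin: centre of the underside.
- tin: Tin 64 mm across, 100 mm high. Bystander. Origin: centre of the underside.
There are look-alikes about, which are no part of the job. Leave any blue or orange look-alike of the cap alone.

How it is judged:
By the outcome, as a careful person would: the job done as asked, in the order asked, and still so for the second after the job is handed in, while the arm keeps its last pose, push and grip.
It also fails if it takes over 54 s, if anything falls off the work surface, if the arm or the gripper's body presses on something with over 40 N, if the wrist force passes 120 N, or if a joint passes its speed limit or range.

## Robot

A 6-joint arm with a two-finger parallel gripper is mounted at the origin on the work surface. World frame = base frame: x ahead of the robot, y to its left, z up, the work surface at z = 0. Lengths are in m, angles in degrees, forces in N, time in s.
With the tool pointing down it reaches from about 0.3 to 0.75 m from the base axis. Payload 8.5 kg.
Tool frame: the origin (TCP) lies midway between the tips of the shut fingers; the grasp point (between the pads) lies 19 mm behind it (env.grip_depth is the distance from the TCP to the grasp point, in m); x points along the fingers, y is the direction in which the jaws open and shut, and the axes are right-handed (so a half turn about x gives the same grasp; the last joint's range is limited). The gripper opens to 85 mm and grips with 20 to 120 N. Pads are 22 mm wide; open, the fingers measure 114 mm over their backs; the gripper's body (76 mm by 85 mm) begins 54 mm behind the grasp point. The pads swing forward as they close: fully open they stand 13 mm farther back than shut.
Start: joints at [51.606, 21.807, 74.336, -0, 83.858, -12.336], TCP at [0.242, 0.494, 0.195] pointing down, gripper open.
Joint ranges: [-178.18, 178.18], [-50.72, 133.34], [12.68, 142.11], [-81.47, 261.47], [9.98, 163.14], [-165.26, 165.26]. Speed limits (degrees/s): [136.94, 136.94, 180, 180, 180, 180].

## Interface

Orientations are given as a 3x3 rotation matrix whose columns are the frame's x, y, z axes.
In Python, from rig import env gives the robot as it stands.
- The arm moves only by the tool play_rows, never from a script. Its arguments are lists of equal length, an entry for each row: "travel": the shift along the world's x, y, z in cm, a list of three; "rotation": the turn, a rotation vector about the world's x, y, z in rad, a list of three; "claw": the finger opening in cm, from 0 to 8.54. A call has 1 to 12 rows; each row shifts and turns the pose as measured when the row begins; what a row does not reach is not made up. A row lasts 1/12 s, in which the tool goes at most 41.7 mm and 7.16 degrees, less where a joint would pass 70% of its speed; a pose out of reach is approached as far as the arm can. A call is refused whole if a number of a shift passes 4.17 or a number of a turn 0.125, either way. A call with a gripper value outside its range is refused whole. The fingers move at their own pace and stop on an object; "squeeze" is the grip in N (left out, the last holds). Time passes only in rows, so rows that do not move let the fingers close. It gives the time, the measured TCP pose, the force and the opening at its end, in the units of the state.
- env.observe(): the state, without advancing time (a new reading comes with each control period).
- env.get_image(name): name is "scene" or "side" or "wrist"; returns the picture (384x512x3 uint8, red, green, blue); there is no depth.
- env.camera_info(name): a dict with "vertical_fov" (degrees; the focal length in pixels is half the picture's height over the tangent of half this angle, whatever the lens; pixels are square), "cx", "cy" (the principal point, pixels), "eye" and "rotation" of the camera in the world. Camera axes: x right, y down, z forward; pixel columns grow to the right and rows downward; lengths in m; the calibration is good to about 2 mm. The wrist camera is an equidistant fisheye: a pixel r from the principal point sees the ray r / f radians off the axis. A picture is of the moment at which its call begins: read the wrist's pose just before it. camera_info takes no time and is no camera call; for the wrist camera it gives the pose at the moment of the call.
- env.close_job(): hands the job in, once; it reports no verdict.
The state is a dict: "time_s": time; "q": joint angles; "qvel": joint speeds; "joint_efforts": joint torques, N m; "position": TCP position; "tool_rot": TCP orientation; "ft_force": force on the tool from outside, world axes, zero at the start; "wrist_torque": the same for the moment, N m; "grip_width": finger opening in m.
Only numpy, scipy, OpenCV 4.12 (cv2) and the standard library are available. Lean on these libraries where they do the work, as an engineer would, in place of code of your own. Each camera call takes 0.05 s, during which the arm holds its last target.

## Working session

There is one attempt and no reset: what is moved stays moved. The work goes in short steps, Python scripts to look and compute and a tool call to move; the robot and the scene stay as the last step left them, time stands still between calls to the robot, and variables do not carry over. Pictures are saved under pics/ and viewed, and the job is handed in when it is done.

Besides the shell and the picture viewer there is one more tool, called after "Emit:" as name(argument=value, ...) on one line, values as JSON. play_rows: Moves the arm, as the interface text tells. Its arguments: {"type":"object","properties":{"travel":{"type":"array","items":{"type":"array","items":{"type":"number"}}},"rotation":{"type":"array","items":{"type":"array","items":{"type":"number"}}},"claw":{"type":"array","items":{"type":"number"}},"squeeze":{"type":"number"}},"required":["travel","rotation","claw"]}

```bash
mkdir -p pics; ls; cat > h.py <<'E'
import numpy as np, cv2
from rig import env
def cam(n):
    c=env.camera_info(n); c['f']=192/np.tan(np.radians(c['vertical_fov'])/2); return c
def shot(n,name):
    c=cam(n); im=env.get_image(n); cv2.imwrite('pics/'+name+'.png',cv2.cvtColor(im,cv2.COLOR_RGB2BGR)); 
    np.savez('pics/'+name+'.npz',eye=c['eye'],R=c['rotation'],f=c['f'],cx=c['cx'],cy=c['cy'],fish=(n=='wrist'))
    return im
def ray(name,u,v):
    d=np.load('pics/'+name+'.npz'); x=(u-d['cx']);y=(v-d['cy'])
    if d['fish']:
        r=np.hypot(x,y);t=r/d['f'];s=np.sin(t)/max(r,1e-9);k=np.array([x*s,y*s,np.cos(t)])
    else: k=np.array([x,y,d['f']]);k/=np.linalg.norm(k)
    return d['eye'],np.array(d['R'])@k
def plane(name,u,v,z):
    e,k=ray(name,u,v); return e+k*(z-e[2])/k[2]
def proj(name,P):
    d=np.load('pics/'+name+'.npz');p=np.array(d['R']).T@(np.array(P)-d['eye'])
    if d['fish']:
        r=np.hypot(p[0],p[1]);t=np.arctan2(r,p[2]);return np.array([d['cx']+d['f']*t*p[0]/r,d['cy']+d['f']*t*p[1]/r])
    return np.array([d['cx']+d['f']*p[0]/p[2],d['cy']+d['f']*p[1]/p[2]])
def up(name,box=None,s=2):
    im=cv2.imread('pics/'+name+'.png')
    if box: im=im[box[1]:box[3],box[0]:box[2]]
    im=cv2.resize(im,None,fx=s,fy=s,interpolation=cv2.INTER_CUBIC);cv2.imwrite('pics/'+name+'_z%d.png'%(np.random.randint(1e4)),im)
E
python3 - <<'E'
from h import *
for n in ['scene','side','wrist']:
    shot(n,n+'0'); c=cam(n); print(n,c)
print(env.observe(),env.grip_depth)
E
```

```text
pics
scene {'vertical_fov': 55.63555104590866, 'cx': 257.35495818373874, 'cy': 191.77952189935786, 'eye': array([ 1.25586426, -0.07427256,  0.99741417]), 'rotation': array([[ 0.00839763,  0.78161437, -0.62370543],
       [ 0.99991564, -0.0127444 , -0.00250805],
       [-0.00990908, -0.62363175, -0.78165545]]), 'f': np.float64(363.8867172675663)}
side {'vertical_fov': 48.54427446184432, 'cx': 251.10683187602257, 'cy': 190.52248774222574, 'eye': array([0.33698866, 0.7654332 , 1.01085793]), 'rotation': array([[-0.96952316, -0.18451946,  0.16117512],
       [-0.24479151,  0.70245334, -0.66830862],
       [ 0.01009795, -0.68739499, -0.72621358]]), 'f': np.float64(425.7848150818844)}
wrist {'vertical_fov': 65.70646984690485, 'cx': 259.4215864009056, 'cy': 187.90873841163648, 'eye': array([0.17025168, 0.52856011, 0.37452787]), 'rotation': array([[ 0.43886732,  0.85519136,  0.27575934],
       [ 0.89854976, -0.41702178, -0.13675221],
       [-0.00195165,  0.30779956, -0.95144922]]), 'f': np.float64(297.3186396354542)}
{'time_s': 0.15, 'q': array([ 5.16075446e+01,  2.18337028e+01,  7.43703928e+01,  7.12450225e-05,
        8.38590195e+01, -1.23367964e+01]), 'qvel': array([-0.10528153, -0.13404481, -0.16867948,  0.02456128,  0.02961748,
        0.03299182]), 'joint_efforts': array([ 2.80768392e-03, -4.48622668e+01, -2.31344640e+01, -9.05289949e-05,
        3.76582975e-03,  4.93382504e-05]), 'position': array([0.24143541, 0.49389604, 0.19466464]), 'tool_rot': array([[-6.85090614e-04,  4.39243810e-01,  8.98367634e-01],
       [-8.62612371e-04,  8.98367251e-01, -4.39244281e-01],
       [-9.99999393e-01, -1.07586517e-03, -2.36565827e-04]]), 'ft_force': array([ 0.77666376,  0.5560954 , -0.66759114]), 'wrist_torque': array([-0.03198444, -0.02001822, -0.03268771]), 'grip_width': 0.08565962207872875} 0.0187
```

```bash
python3 - <<'E'
import cv2
for n in ['scene0','side0']:
    cv2.imwrite('pics/%s_b.png'%n,cv2.resize(cv2.imread('pics/%s.png'%n),(800,600),interpolation=cv2.INTER_CUBIC))
E
```

```text
(no output)
```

View pics/scene0_b.png

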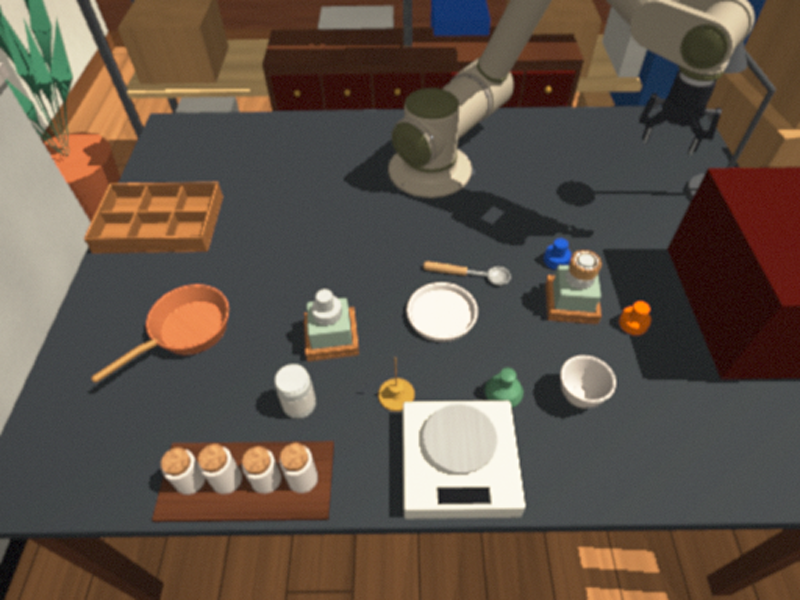

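View pics/side0_b.png

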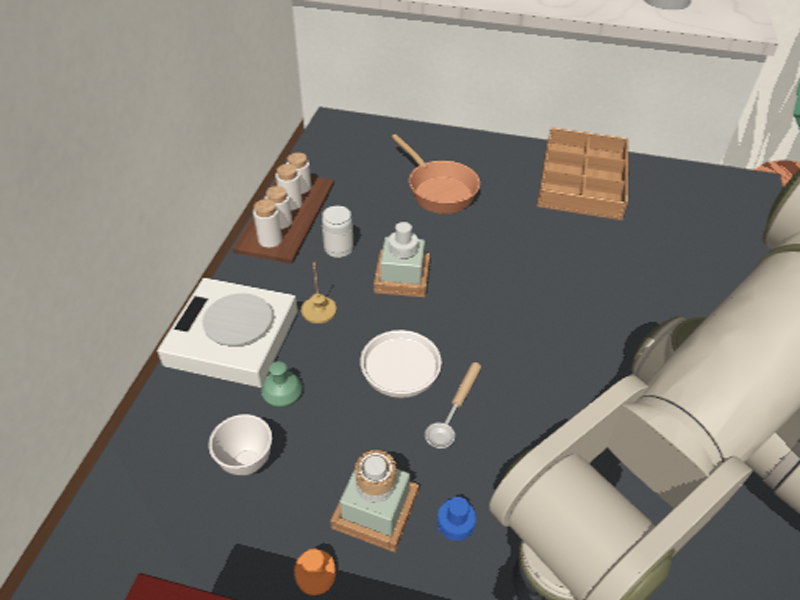

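View pics/wrist0.png

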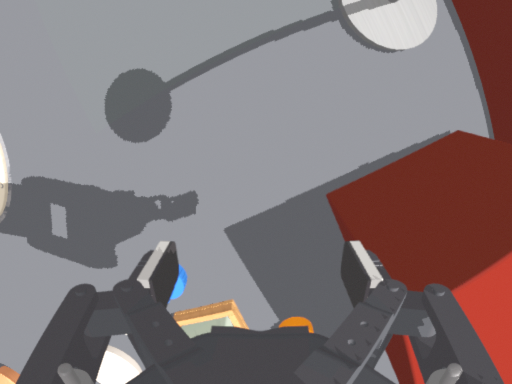

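```bash
python3 - <<'E'
import cv2,numpy as np
a=cv2.imread('pics/scene0.png')[145:220,335:435]; b=cv2.imread('pics/side0.png')[280:355,205:305]
im=np.hstack([cv2.resize(a,(400*1,300),interpolation=cv2.INTER_CUBIC),cv2.resize(b,(400,300),interpolation=cv2.INTER_CUBIC)])
cv2.imwrite('pics/crop0.png',im)
a=cv2.imread('pics/scene0.png')[170:240,250:320]; 
E
```

```text
(no output)
```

View pics/crop0.png

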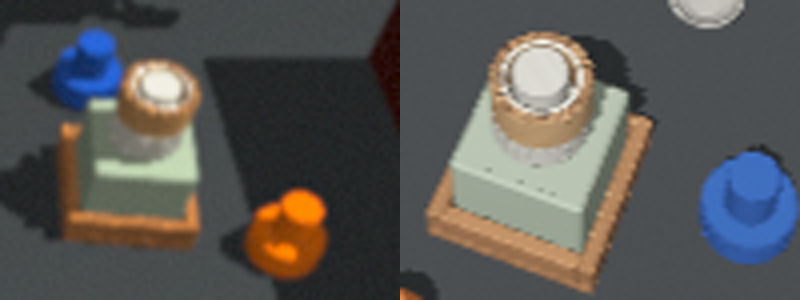

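```bash
python3 - <<'E'
from h import *
print('knob',plane('scene0',374.5,166.3,.142),plane('side0',240,298,.142))
for n,boxr,boxw in [('scene0',(360,155,395,185),None),('side0',(222,284,260,322),None)]:
    im=cv2.imread(f'pics/{n}.png');x0,y0,x1,y1=boxr;c=im[y0:y1,x0:x1].astype(int)
    hsv=cv2.cvtColor(im,cv2.COLOR_BGR2HSV)[y0:y1,x0:x1]
    w=((hsv[...,1]<40)&(hsv[...,2]>130)).astype(np.uint8)
    k,l,s,ce=cv2.connectedComponentsWithStats(w)
    for i in range(1,k):
        if s[i,4]>20: 
            u,v=ce[i]+[x0,y0]; print(n,s[i],u,v,plane(n,u,v,.142)[:2])
    b=((hsv[...,0]<22)&(hsv[...,1]>70)).astype(np.uint8)
    ys,xs=np.nonzero(b);print('brown ext',xs.min()+x0,xs.max()+x0,ys.min()+y0,ys.max()+y0)
# dish
for n in ['scene0','side0']:
    im=cv2.imread(f'pics/{n}.png');hsv=cv2.cvtColor(im,cv2.COLOR_BGR2HSV)
    w=((hsv[...,1]<50)&(hsv[...,2]>130)).astype(np.uint8)
    cs,_=cv2.findContours(w,cv2.RETR_EXTERNAL,cv2.CHAIN_APPROX_NONE)
    for c in cs:
        if 800<cv2.contourArea(c)<4000:
            (u,v),ax,an=cv2.fitEllipse(c)
            p=np.array([plane(n,*q[0],.022)[:2] for q in c]);(cc,r)=cv2.minEnclosingCircle(p.astype(np.float32))
            print(n,u,v,ax,'circle@.022',cc,r)
# spare: nest/jar corners from the side crop
for n,pts in [('side0',[(206+0,0)])]: pass
im=cv2.imread('pics/side0.png')[275:355,195:275];cv2.imwrite('pics/c_side.png',cv2.resize(im,(560,560),interpolation=cv2.INTER_CUBIC))
im=cv2.imread('pics/scene0.png')[150:215,340:405];cv2.imwrite('pics/c_scene.png',cv2.resize(im,(560,560),interpolation=cv2.INTER_CUBIC))
E
```

```text
knob [0.47598477 0.29537634 0.142     ] [0.47203845 0.2975886  0.142     ]
scene0 [10  7 10 10 72] 374.7638888888889 166.61111111111111 [0.47733066 0.29593076]
scene0 [13 22 11  8 43] 378.6511627906977 181.37209302325581 [0.53856713 0.29500612]
brown ext 364 385 160 179
side0 [  8   6  20  19 240] 239.43333333333334 299.23333333333335 [0.47246638 0.30090212]
side0 [  0  18  38  20 362] 239.69060773480663 314.68232044198896 [0.46199725 0.33715037]
brown ext 227 259 288 321
scene0 376.07177734375 242.5674591064453 (30.040477752685547, 36.215087890625) circle@.022 (0.6839489340782166, 0.28543785214424133) 0.05945245549082756
scene0 282.736083984375 198.56216430664062 (36.721397399902344, 45.090946197509766) circle@.022 (0.5051050782203674, 0.007796926889568567) 0.08003701269626617
scene0 45.03556823730469 22.77005386352539 (25.360334396362305, 56.96158981323242) circle@.022 (-0.7114617824554443, -1.284299612045288) 0.34647804498672485
side0 238.7899627685547 319.44036865234375 (37.62062454223633, 46.72372817993164) circle@.022 (0.47185593843460083, 0.28592345118522644) 0.06441797316074371
side0 153.3717041015625 283.63433837890625 (36.657501220703125, 40.555660247802734) circle@.022 (0.7208706736564636, 0.2483326941728592) 0.059694744646549225
side0 255.95736694335938 231.95249938964844 (42.05781173706055, 51.400299072265625) circle@.022 (0.5020972490310669, 0.011061003431677818) 0.07947824150323868
```

View pics/c_side.png

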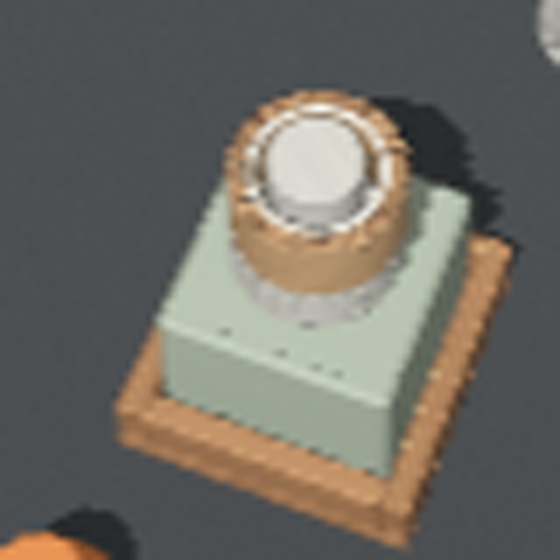

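View pics/c_scene.png

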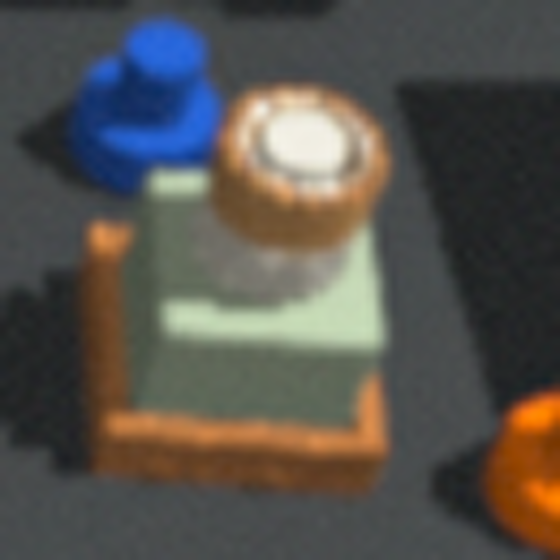

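```bash
python3 - <<'E'
from h import *
def tri(a,b):
    e1,k1=ray('scene0',*a);e2,k2=ray('side0',*b)
    A=np.stack([k1,-k2],1);t=np.linalg.lstsq(A,e2-e1,rcond=None)[0]
    p,q=e1+t[0]*k1,e2+t[1]*k2; return (p+q)/2,np.linalg.norm(p-q)
S=lambda x,y:(340-.5+(x+.5)/8.615,150-.5+(y+.5)/8.615)
D=lambda x,y:(195-.5+(x+.5)/7,275-.5+(y+.5)/7)
print('knob',tri(S(303,135),D(317,160)),plane('scene0',*S(303,135),.142),plane('side0',*D(317,160),.142))
# roll rim extremes
print('roll',tri(S(303,143),D(318,168)),plane('scene0',*S(303,143),.138),plane('side0',*D(318,168),.138))
# jar top corners side
c=[plane('side0',*D(*p),.078)[:2] for p in [(160,322),(392,405),(470,195)]];print(c)
print('len',np.linalg.norm(c[1]-c[0]),np.linalg.norm(c[2]-c[1]),'centre',(c[0]+c[2])/2)
n=[plane('side0',*D(*p),.028)[:2] for p in [(118,408),(408,508),(512,248)]];print('nest',n,np.linalg.norm(n[1]-n[0]),np.linalg.norm(n[2]-n[1]),(n[0]+n[2])/2)
for a,b in [((1,0),0)]: 
    d=c[1]-c[0];print(np.degrees(np.arctan2(d[1],d[0])))
c=[plane('scene0',*S(*p),.078)[:2] for p in [(160,318),(385,340)]];print('scene jar front',c)
P=[.474,.297,.1]
print(proj('scene0',[.474,.297,.142]))
E
```

```text
knob (array([0.4724786 , 0.29670494, 0.1430306 ]), np.float64(0.00030169989790577046)) [0.47139711 0.2970637  0.142     ] [0.47273018 0.29627863 0.142     ]
roll (array([0.47228855, 0.29746904, 0.13882947]), np.float64(0.0004512681599871165)) [0.47173526 0.29796106 0.138     ] [0.47228133 0.29682941 0.138     ]
[array([0.51769589, 0.33294405]), array([0.43551345, 0.34174964]), array([0.42807579, 0.26147546])]
len 0.08265284034954119 0.08061800089094466 centre [0.47288584 0.29720976]
nest [array([0.53197083, 0.34363612]), array([0.42665464, 0.35289854]), array([0.41356947, 0.2511194 ])] 0.10572271187170994 0.10261684019748003 [0.47277015 0.29737776]
173.88427397299571
scene jar front [array([0.5054586 , 0.25136552]), array([0.51752335, 0.33368931])]
[374.88098454 165.83209522]
```

Emit:
play_rows(travel=[[0, -2, 0], [1, -3, 0], [1.5, -3, 0], [2.5, -2.5, 0], [3, -2.5, 0], [3, -2, 0], [3, -1.5, 0], [3, -1, 0], [2, -0.6, 0], [1.5, -0.4, 0], [1, -0.2, 0], [0, 0, 0]], rotation=[[0, 0, 0], [0, 0, 0], [0, 0, 0], [0, 0, 0], [0, 0, 0], [0, 0, 0], [0, 0, 0], [0, 0, 0], [0, 0, 0], [0, 0, 0], [0, 0, 0], [0, 0, 0]], claw=[8.5, 8.5, 8.5, 8.5, 8.5, 8.5, 8.5, 8.5, 8.5, 8.5, 8.5, 8.5])

```text
time_s: 1.15
position: [0.4624, 0.2954, 0.1917]
tool_rot: [[-0.006, 0.437, 0.9], [-0.004, 0.9, -0.437], [-1.0, -0.006, -0.004]]
ft_force: [-0.2, 0.8, 0.0]
grip_width: 0.0852
```

```bash
python3 - <<'E'
from h import *
o=env.observe();print(o['time_s'],o['position'],o['q'],o['ft_force'])
shot('wrist','wrist1')
print(np.array([.4724,.297])-o['position'][:2])
print('pred knob top',proj('wrist1',[.4724,.2967,.142]))
E
```

```text
1.15 [0.46236637 0.29535363 0.19169587] [ 20.24945874  22.0139321   74.5886209   -0.08430575  83.77564809
 -43.85125397] [-0.18313535  0.78245663  0.03719213]
[0.01003363 0.00164637]
pred knob top [267.15144358 203.51747968]
```

View pics/wrist1.png

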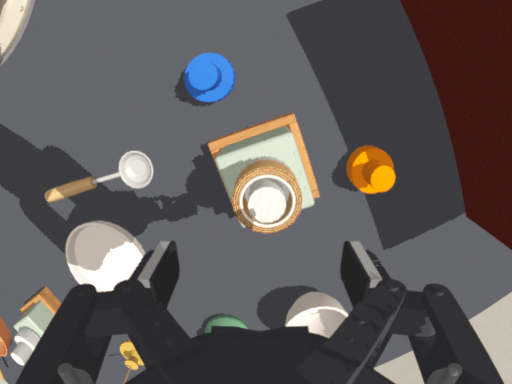

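```bash
python3 - <<'E'
from h import *
im=cv2.imread('pics/wrist1.png');hsv=cv2.cvtColor(im,cv2.COLOR_BGR2HSV)
c=im[150:245,215:325];cv2.imwrite('pics/c_w1.png',cv2.resize(c,None,fx=6,fy=6,interpolation=cv2.INTER_CUBIC))
for uv in [(267,202),(266.5,203)]: print(plane('wrist1',*uv,.142))
o=env.observe();print(o['position'],o['tool_rot'])
E
```

```text
[0.47113599 0.29716094 0.142     ]
[0.47175304 0.29641128 0.142     ]
[0.46133164 0.29563071 0.19166188] [[-0.0063109   0.43615087  0.89985143]
 [-0.0037497   0.8998527  -0.43617778]
 [-0.99997306 -0.00612685 -0.00404344]]
```

View pics/c_w1.png

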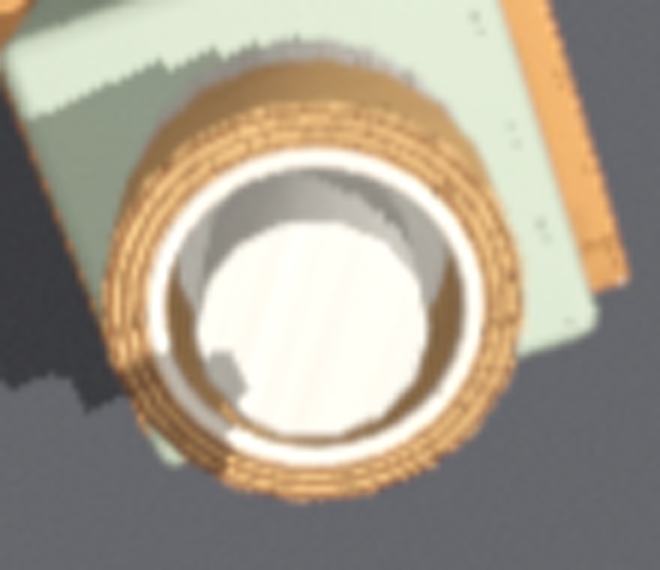

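```bash
python3 - <<'E'
from h import *
f=lambda x,y:(215-.5+(x+.5)/6,150-.5+(y+.5)/6)
print(plane('wrist1',*f(313,330),.142),plane('wrist1',*f(312,300),.138),plane('wrist1',*f(316,307),.138))
E
```

```text
[0.47310804 0.29599681 0.142     ] [0.47041229 0.29719513 0.138     ] [0.47159491 0.29725188 0.138     ]
```

Emit:
play_rows(travel=[[0.6, 0.1, 0], [0.4, 0.05, 0], [0.1, 0, -1], [0, 0, -1.5], [0, 0, -1.5], [0, 0, -1], [0, 0, 0], [0, 0, 0]], rotation=[[0.0037, -0.0063, 0], [0, 0, 0], [0, 0, 0], [0, 0, 0], [0, 0, 0], [0, 0, 0], [0, 0, 0], [0, 0, 0]], claw=[8.5, 8.5, 8.5, 8.5, 8.5, 8.5, 8.5, 8.5])

```text
time_s: 1.87
position: [0.4678, 0.3007, 0.1381]
tool_rot: [[-0.0, 0.43, 0.903], [0.001, 0.903, -0.43], [-1.0, 0.001, -0.001]]
ft_force: [0.4, 0.0, 0.8]
grip_width: 0.0853
```

Emit:
play_rows(travel=[[0.42, -0.37, -0.3], [0, 0, 0], [0, 0, 0]], rotation=[[0, 0, 0], [0, 0, 0], [0, 0, 0]], claw=[8.5, 8.5, 8.5])

```text
time_s: 2.12
position: [0.4722, 0.2973, 0.1358]
tool_rot: [[0.001, 0.429, 0.903], [0.001, 0.903, -0.429], [-1.0, 0.002, 0.0]]
ft_force: [0.4, 0.4, 1.1]
grip_width: 0.0847
```

```bash
python3 - <<'E'
from h import *
o=env.observe();print(o['time_s'],o['position'],o['qvel'])
E
```

```text
2.1167 [0.47220746 0.29732344 0.1357534 ] [-0.45875899  0.0618375  -0.156678   -0.23807503 -0.18874314 -0.42245124]
```

Centred on the roll. Descend 2.75 cm in small rows.

Emit:
play_rows(travel=[[0, 0, -0.8], [0, 0, -0.8], [0, 0, -0.7], [0, 0, -0.4], [0, 0, 0], [0, 0, 0]], rotation=[[0, 0, 0], [0, 0, 0], [0, 0, 0], [0, 0, 0], [0, 0, 0], [0, 0, 0]], claw=[8.5, 8.5, 8.5, 8.5, 8.5, 8.5])

```text
time_s: 2.62
position: [0.4724, 0.2972, 0.1063]
tool_rot: [[0.002, 0.429, 0.903], [0.002, 0.903, -0.429], [-1.0, 0.003, 0.001]]
ft_force: [0.7, 0.8, 0.1]
grip_width: 0.0854
```

```bash
python3 - <<'E'
from h import *
o=env.observe();print(o['time_s'],o['position'],o['ft_force'])
shot('side','side1');up('side1',(190,260,290,335),6);shot('wrist','wrist2')
import os;print(os.listdir('pics'))
E
```

```text
2.6167 [0.47241729 0.2972078  0.10630225] [0.69756834 0.80130455 0.10604146]
['side1.png', 'scene0.npz', 'side1_z3937.png', 'scene0_b.png', 'c_w1.png', 'side0.png', 'wrist0.png', 'c_scene.png', 'side0.npz', 'c_side.png', 'scene0.png', 'side0_b.png', 'wrist2.png', 'wrist1.png', 'crop0.png', 'wrist0.npz', 'side1.npz', 'wrist2.npz', 'wrist1.npz']
```

View pics/side1_z3937.png

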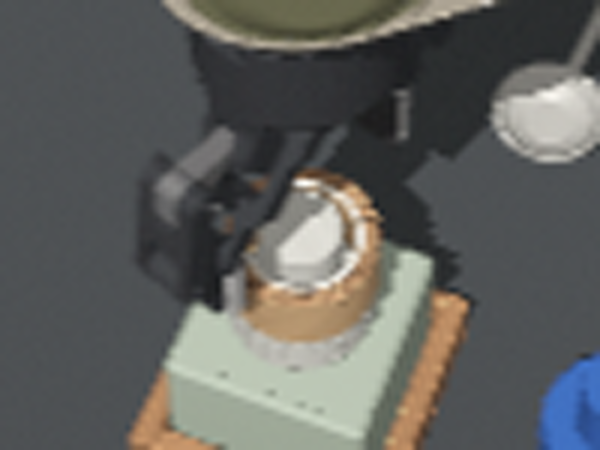

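View pics/wrist2.png

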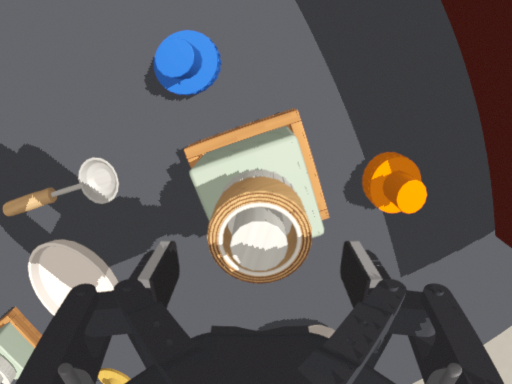

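Emit:
play_rows(travel=[[0, 0, 0], [0, 0, 0], [0, 0, 0], [0, 0, 0], [0, 0, 0], [0, 0, 0], [0, 0, 0], [0, 0, 0]], rotation=[[0, 0, 0], [0, 0, 0], [0, 0, 0], [0, 0, 0], [0, 0, 0], [0, 0, 0], [0, 0, 0], [0, 0, 0]], claw=[7, 6, 5.5, 5.5, 5.5, 5.5, 5.5, 5.5], squeeze=30)

```text
time_s: 3.38
position: [0.4731, 0.2976, 0.1079]
tool_rot: [[0.005, 0.429, 0.903], [0.003, 0.903, -0.429], [-1.0, 0.005, 0.003]]
ft_force: [-0.8, -0.4, 0.4]
grip_width: 0.0551
```

```bash
python3 - <<'E'
from h import *
o=env.observe();print(o['time_s'],o['position'],o['ft_force'],o['wrist_torque'],o['grip_width'])
shot('wrist','wrist3')
E
```

```text
3.3833 [0.47314047 0.29755529 0.10786406] [-0.84363387 -0.37997202  0.41582015] [-0.01123114  0.02631321 -0.025917  ] 0.05512179138912849
```

View pics/wrist3.png

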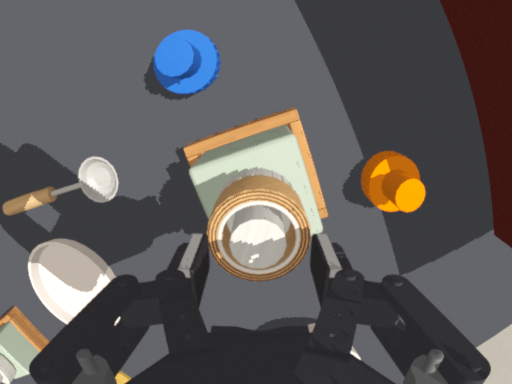

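```bash
python3 - <<'E'
from h import *
o=env.observe();R=o['tool_rot'];p=o['position']
for w in (.055,):
  for back in (0,.005,.0187,.025,.03):
    for z in(-.011,0,.011): print(back,z,[proj('wrist3',p+R@np.array([-back,s*w/2,z])).round(1) for s in (1,-1)])
for z in (.108,.138):
  for d in [(0,0)]: print('roll',z,proj('wrist3',[.4715,.2972,z]))
E
python3 - <<'E'
import cv2
im=cv2.imread('pics/wrist3.png')[170:330,140:380];cv2.imwrite('pics/c_w3.png',cv2.resize(im,None,fx=3.3,fy=3.3,interpolation=cv2.INTER_CUBIC))
E
```

```text
0 -0.011 [array([302.4, 202.6]), array([217.9, 202.5])]
0 0 [array([301.5, 218.1]), array([218.7, 218. ])]
0 0.011 [array([300.6, 232.9]), array([219.6, 232.8])]
0.005 -0.011 [array([303.4, 205.4]), array([216.9, 205.3])]
0.005 0 [array([302.5, 221.2]), array([217.7, 221.1])]
0.005 0.011 [array([301.6, 236.2]), array([218.6, 236.2])]
0.0187 -0.011 [array([306.6, 213.8]), array([213.8, 213.7])]
0.0187 0 [array([305.5, 230.4]), array([214.8, 230.4])]
0.0187 0.011 [array([304.4, 246.2]), array([215.9, 246.2])]
0.025 -0.011 [array([308.2, 218. ]), array([212.2, 218. ])]
0.025 0 [array([307. , 235.1]), array([213.3, 235.1])]
0.025 0.011 [array([305.7, 251.3]), array([214.5, 251.2])]
0.03 -0.011 [array([309.5, 221.6]), array([210.9, 221.6])]
0.03 0 [array([308.2, 239.1]), array([212.1, 239. ])]
0.03 0.011 [array([306.9, 255.5]), array([213.4, 255.4])]
roll 0.108 [258.54037526 216.4233999 ]
roll 0.138 [258.60452957 237.6152654 ]
```

View pics/c_w3.png

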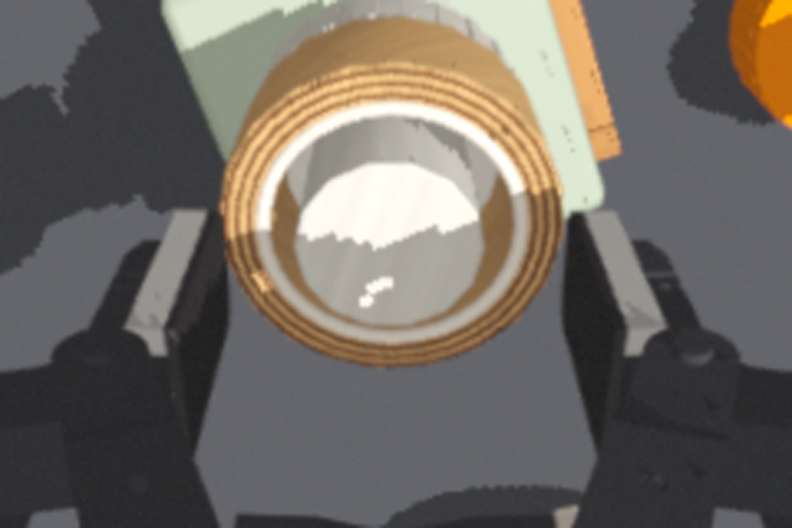

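Emit:
play_rows(travel=[[0, 0, 0], [0, 0, 0]], rotation=[[0, 0, 0], [0, 0, 0]], claw=[5.3, 5.2])

```text
time_s: 3.6
position: [0.4731, 0.2975, 0.1079]
tool_rot: [[0.005, 0.429, 0.903], [0.003, 0.903, -0.429], [-1.0, 0.005, 0.003]]
ft_force: [-0.6, 0.7, 0.4]
grip_width: 0.0521
```

```bash
python3 - <<'E'
from h import *
o=env.observe();print(o['time_s'],o['position'],o['ft_force'],o['wrist_torque'],o['grip_width'])
shot('side','side2');shot('scene','scene2')
a=cv2.imread('pics/side2.png')[265:335,200:280];b=cv2.imread('pics/scene2.png')[135:205,340:420]
cv2.imwrite('pics/c2.png',np.hstack([cv2.resize(t,(400,350),interpolation=cv2.INTER_CUBIC) for t in(a,b)]))
E
```

```text
3.6 [0.47312124 0.29754344 0.10786775] [-0.60329923  0.70145356  0.44653428] [ 0.00103592  0.01761724 -0.02339165] 0.05209847224706449
```

View pics/c2.png

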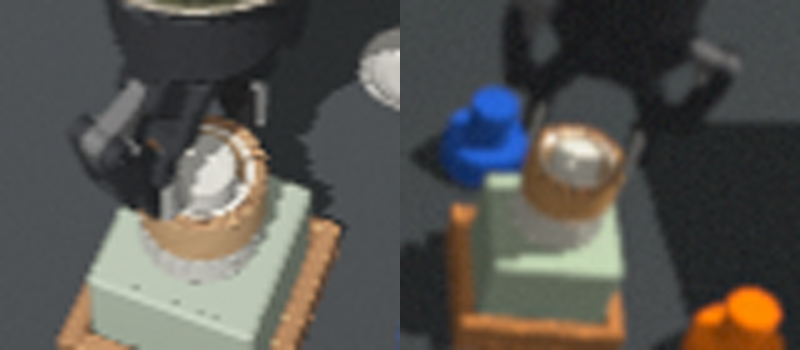

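```bash
python3 - <<'E'
from h import *
R=np.array([[.002,.429,.903],[.002,.903,-.429],[-1,.003,.001]]);p=np.array([.4724,.2972,.1063])
for back in (.005,.013,.02,.03,.04):
    for z in(-.011,.011): print(back,z,[proj('wrist2',p+R@np.array([-back,s*.085/2,z])).round(1) for s in (1,-1)])
a=cv2.imread('pics/wrist2.png')[220:330,130:390];b=cv2.imread('pics/wrist3.png')[220:330,130:390]
cv2.imwrite('pics/c23.png',cv2.resize(np.vstack([a,b]),None,fx=2.7,fy=2.7,interpolation=cv2.INTER_CUBIC))
E
```

```text
0.005 -0.011 [array([326.3, 205.2]), array([193.9, 205.1])]
0.005 0.011 [array([323.5, 235.8]), array([196.5, 235.7])]
0.013 -0.011 [array([329. , 209.9]), array([191.2, 209.8])]
0.013 0.011 [array([325.9, 241.4]), array([194.2, 241.3])]
0.02 -0.011 [array([331.5, 214.3]), array([188.7, 214.2])]
0.02 0.011 [array([328.1, 246.6]), array([192. , 246.5])]
0.03 -0.011 [array([335.4, 221.2]), array([184.9, 221.1])]
0.03 0.011 [array([331.5, 254.7]), array([188.6, 254.6])]
0.04 -0.011 [array([339.6, 228.9]), array([180.7, 228.7])]
0.04 0.011 [array([335.2, 263.6]), array([185. , 263.5])]
```

View pics/c23.png

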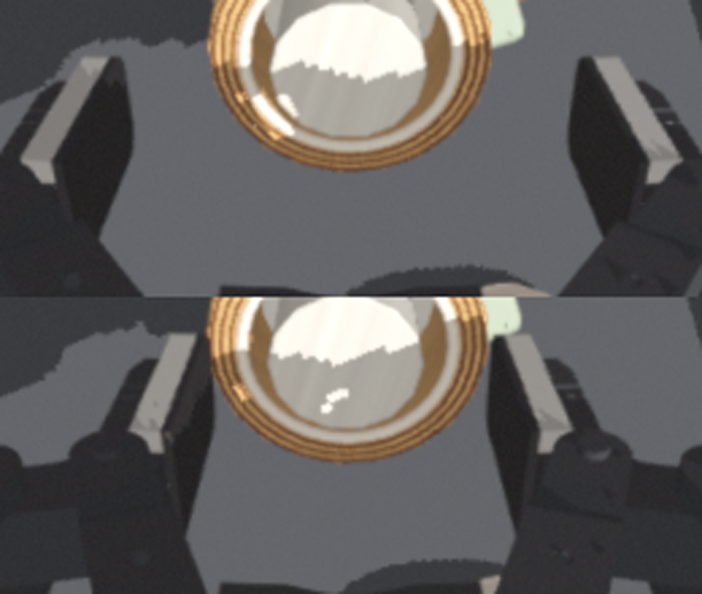

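```bash
python3 - <<'E'
from h import *
R=np.array([[.005,.429,.903],[.003,.903,-.429],[-1,.005,.003]]);p=np.array([.4731,.2975,.1079])
im={n:cv2.resize(cv2.imread(f'pics/{n}.png'),None,fx=4,fy=4,interpolation=cv2.INTER_CUBIC) for n in('side2','scene2')}
for n in im:
  for back,col in ((.005,(0,0,255)),(.0187,(0,255,255)),(.035,(0,255,0)),(.05,(255,0,255))):
    for z in(-.011,.011):
      for s in (1,-1):
        q=proj(n,p+R@np.array([-back,s*.052/2,z])); cv2.circle(im[n],tuple((4*q+2).astype(int)),3,col,-1)
a=im['side2'][4*255:4*340,4*190:4*285];b=im['scene2'][4*125:4*210,4*335:4*430]
cv2.imwrite('pics/c3.png',np.hstack([a,b]))
E
```

```text
(no output)
```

View pics/c3.png

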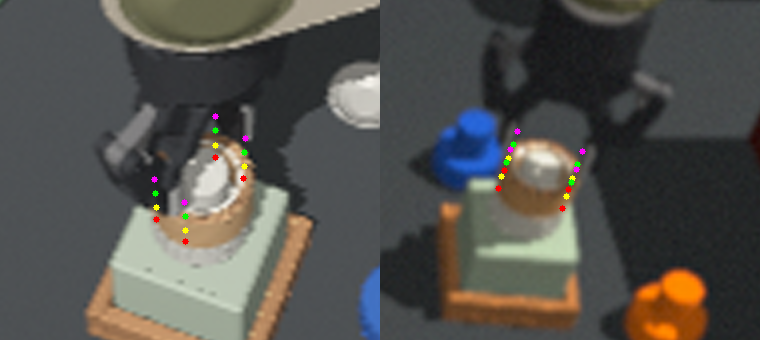

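Emit:
play_rows(travel=[[0, 0, 0], [0, 0, 0], [0, 0, 0], [0, 0, -0.8], [0, 0, -0.8], [-0.1, 0, -0.6], [0, 0, 0], [0, 0, 0]], rotation=[[0, 0, 0], [-0.003, 0.005, 0], [0, 0, 0], [0, 0, 0], [0, 0, 0], [0, 0, 0], [0, 0, 0], [0, 0, 0]], claw=[8, 8.5, 8.5, 8.5, 8.5, 8.5, 8.5, 8.5])

```text
time_s: 4.37
position: [0.4716, 0.2974, 0.0827]
tool_rot: [[-0.002, 0.429, 0.903], [-0.001, 0.903, -0.429], [-1.0, -0.002, -0.001]]
ft_force: [-0.7, 0.8, -0.3]
grip_width: 0.085
```

```bash
cat >> h.py <<'E'
def pair(tag,backs=(.0,.02,.035,.05)):
    o=env.observe();R=o['tool_rot'];p=o['position'];w=o['grip_width']
    print(o['time_s'],p.round(4),R.round(3).tolist(),o['ft_force'].round(1),w.round(4),o['q'].round(1))
    out=[]
    for n,box in (('side',(190,250,285,335)),('scene',(335,125,430,210)),('wrist',None)):
        shot(n,n+tag)
    for n,box in (('side',(190,250,285,335)),('scene',(335,125,430,210))):
        im=cv2.imread(f'pics/{n+tag}.png');im=cv2.resize(im[box[1]:box[3],box[0]:box[2]],None,fx=4.2,fy=4.2,interpolation=cv2.INTER_CUBIC)
        out.append(im)
    cv2.imwrite('pics/p%s.png'%tag,np.hstack(out))
E
python3 -c "
from h import *
pair('4')"
```

```text
Traceback (most recent call last):
  File "h.py", line 28, in pair
    print(o['time_s'],p.round(4),R.round(3).tolist(),o['ft_force'].round(1),w.round(4),o['q'].round(1))
                                                                            ^^^^^^^
AttributeError: 'float' object has no attribute 'round'
```

```bash
sed -i 's/w.round(4)/round(w,4)/' h.py
python3 -c "
from h import *
pair('4')"
```

```text
4.3667 [0.4716 0.2974 0.0827] [[-0.002, 0.429, 0.903], [-0.001, 0.903, -0.429], [-1.0, -0.002, -0.001]] [-0.7  0.8 -0.3] 0.085 [ 20.1  28.6  83.   -0.   68.5 -44.5]
```

View pics/p4.png

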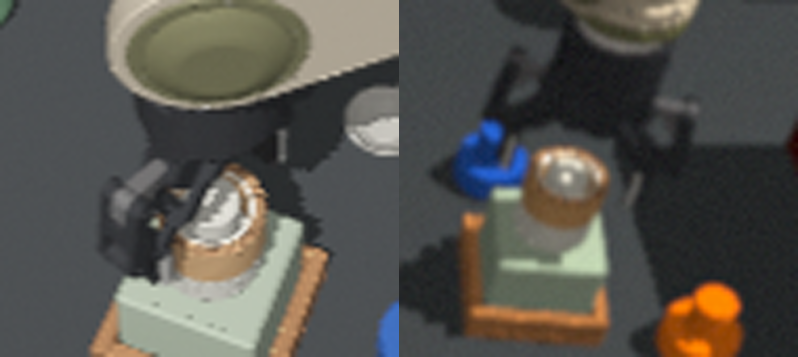

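View pics/wrist4.png

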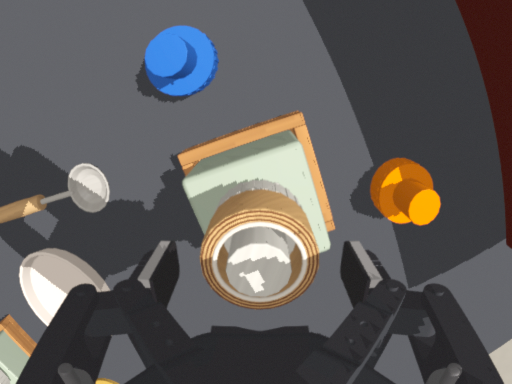

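```bash
python3 - <<'E'
from h import *
def tri(a,b,n1,n2):
    e1,k1=ray(n1,*a);e2,k2=ray(n2,*b)
    A=np.stack([k1,-k2],1);t=np.linalg.lstsq(A,e2-e1,rcond=None)[0]
    p,q=e1+t[0]*k1,e2+t[1]*k2; return ((p+q)/2).round(4),np.linalg.norm(p-q).round(4)
o=env.observe();R=o['tool_rot'];p=o['position']
for n,a in (('scene4',(361,163)),('side4',(257.1,287.6)),('wrist4',(175,242))):
  for m,b in (('side4',(257.1,287.6)),('wrist4',(175,242))):
    if n<m: 
      P,e=tri(a,b,n,m);print('far pad',n,m,P,e,'in tool',(R.T@(P-p)).round(4))
P,e=tri((389.5,173.8),(345,242),'scene4','wrist4');print('right',P,e,(R.T@(P-p)).round(4))
E
```

```text
far pad scene4 side4 [0.4449 0.258  0.1289] 0.0084 in tool [-0.0455 -0.0473 -0.0075]
far pad scene4 wrist4 [0.4478 0.26   0.1284] 0.0016 in tool [-0.045  -0.0442 -0.0057]
far pad side4 wrist4 [0.4389 0.2712 0.1545] 0.0036 in tool [-0.0711 -0.0379 -0.0186]
right [0.4907 0.3427 0.1219] 0.0042 [-0.0386  0.0489 -0.0024]
```

Emit:
play_rows(travel=[[0, 0, -0.5], [0, 0, -0.4], [0, 0, 0], [0, 0, 0], [0, 0, 0], [0, 0, 0], [0, 0, 0], [0, 0, 0]], rotation=[[0, 0, 0], [0, 0, 0], [0, 0, 0], [0, 0, 0], [0, 0, 0], [0, 0, 0], [0, 0, 0], [0, 0, 0]], claw=[8.5, 8.5, 7.5, 6.8, 6.4, 6.4, 6.4, 6.4])

```text
time_s: 5.18
position: [0.4724, 0.2976, 0.0742]
tool_rot: [[0.001, 0.429, 0.903], [0.0, 0.903, -0.429], [-1.0, 0.001, 0.001]]
ft_force: [0.1, 0.2, -1.0]
grip_width: 0.0642
```

```bash

python3 -c "
from h import *
pair('5')"
```

```text
5.1833 [0.4724 0.2976 0.0742] [[0.001, 0.429, 0.903], [0.0, 0.903, -0.429], [-1.0, 0.001, 0.001]] [ 0.1  0.2 -1. ] 0.0642 [ 20.1  29.2  83.6  -0.   67.1 -44.5]
```

View pics/p5.png

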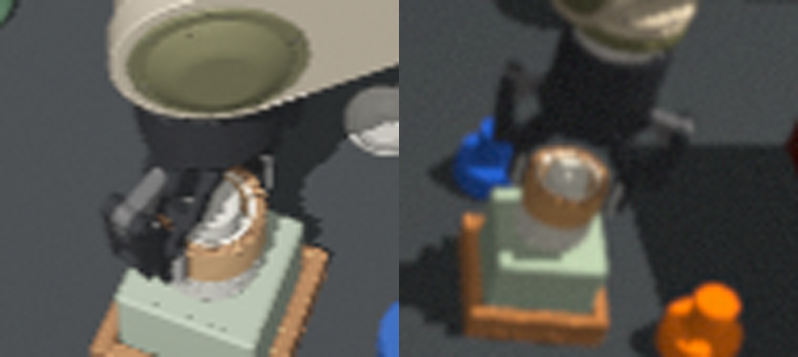

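View pics/wrist5.png

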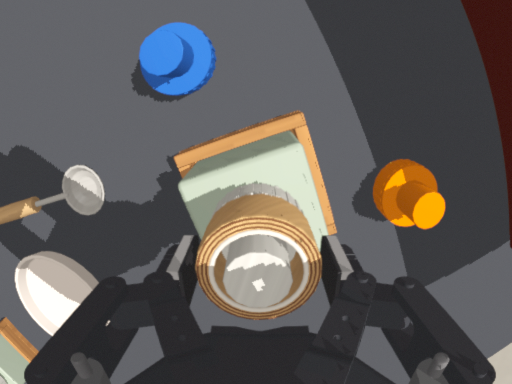

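Emit:
play_rows(travel=[[0, 0, 0], [0, 0, 0], [0, 0, 0], [0, 0, 0], [0, 0, 0], [0, 0, 0]], rotation=[[0, 0, 0], [0, 0, 0], [0, 0, 0], [0, 0, 0], [0, 0, 0], [0, 0, 0]], claw=[6, 5.6, 5.2, 5, 5, 5], squeeze=30)

```text
time_s: 5.83
position: [0.4725, 0.2977, 0.0746]
tool_rot: [[0.002, 0.429, 0.903], [0.0, 0.903, -0.429], [-1.0, 0.001, 0.001]]
ft_force: [0.4, -0.2, 1.0]
grip_width: 0.0597
```

```bash

python3 -c "
from h import *
pair('6')
im=cv2.imread('pics/wrist6.png')[200:330,140:380];cv2.imwrite('pics/c6.png',cv2.resize(im,None,fx=3.3,fy=3.3,interpolation=cv2.INTER_CUBIC))"
```

```text
5.8333 [0.4725 0.2977 0.0746] [[0.002, 0.429, 0.903], [0.0, 0.903, -0.429], [-1.0, 0.001, 0.001]] [ 0.4 -0.2  1. ] 0.0597 [ 20.1  29.2  83.6  -0.   67.2 -44.5]
```

View pics/c6.png

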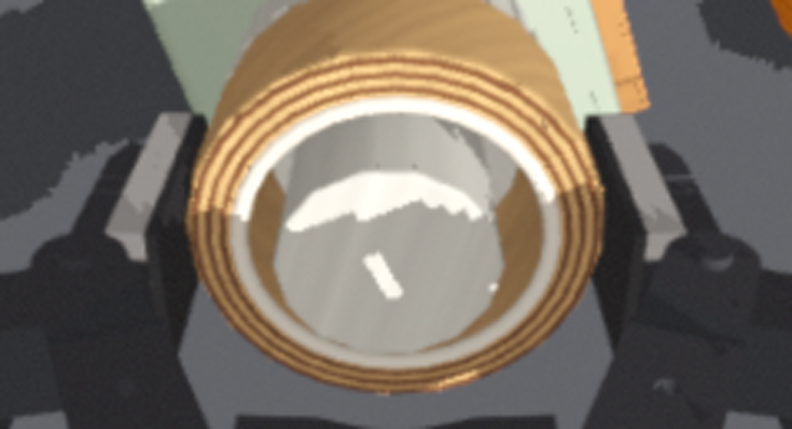

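Emit:
play_rows(travel=[[0, 0, 0.3], [0, 0, 0.5], [0, 0, 0.6], [0, 0, 0.8], [0, 0, 1], [0, 0, 1], [0, 0, 1], [0, 0, 0.5], [0, 0, 0]], rotation=[[0, 0, 0], [0, 0, 0], [0, 0, 0], [0, 0, 0], [0, 0, 0], [0, 0, 0], [0, 0, 0], [0, 0, 0], [0, 0, 0]], claw=[5, 5, 5, 5, 5, 5, 5, 5, 5])

```text
time_s: 6.73
position: [0.4723, 0.2977, 0.138]
tool_rot: [[0.002, 0.429, 0.903], [0.001, 0.903, -0.429], [-1.0, 0.002, 0.002]]
ft_force: [0.3, 0.4, -0.6]
grip_width: 0.0599
```

```bash

python3 -c "
from h import *
pair('7')"
```

```text
6.7333 [0.4723 0.2977 0.138 ] [[0.002, 0.429, 0.903], [0.001, 0.903, -0.429], [-1.0, 0.002, 0.002]] [ 0.3  0.4 -0.6] 0.0599 [ 20.1  25.3  78.6  -0.   76.  -44.5]
```

View pics/p7.png

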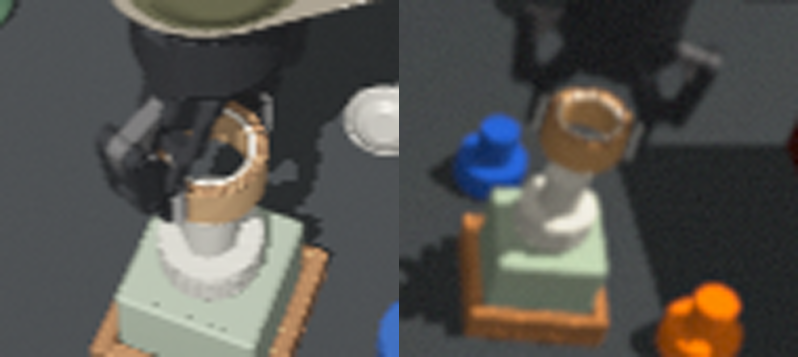

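View pics/wrist7.png

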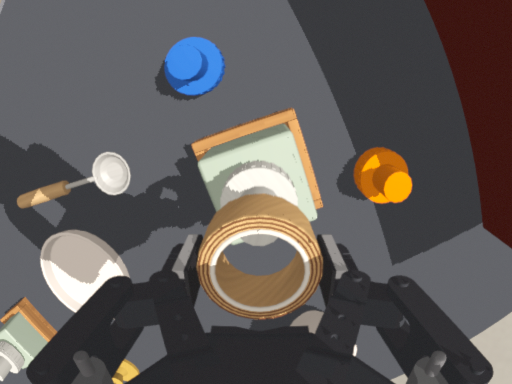

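Emit:
play_rows(travel=[[0, -0.8, 0], [0, -1.6, 0], [0.3, -2.4, 0], [0.3, -3, 0], [0.4, -3, 0], [0.4, -3, 0], [0.4, -3, 0], [0.4, -3, 0], [0.4, -3, 0], [0.3, -2.5, 0], [0.2, -1.8, 0], [0, -1, 0]], rotation=[[0, 0, 0], [0, 0, 0], [0, 0, 0], [0, 0, 0], [0, 0, 0], [0, 0, 0], [0, 0, 0], [0, 0, 0], [0, 0, 0], [0, 0, 0], [0, 0, 0], [0, 0, 0]], claw=[5, 5, 5, 5, 5, 5, 5, 5, 5, 5, 5, 5])

```text
time_s: 7.88
position: [0.4966, 0.0002, 0.1295]
tool_rot: [[-0.013, 0.425, 0.905], [-0.002, 0.905, -0.425], [-1.0, -0.007, -0.011]]
ft_force: [-0.3, -0.2, -0.9]
grip_width: 0.0595
```

Emit:
play_rows(travel=[[0, 0, 0], [0, 0, 0]], rotation=[[0, 0, 0], [0, 0, 0]], claw=[5, 5])

```text
time_s: 8.05
position: [0.4958, -0.0025, 0.1285]
tool_rot: [[-0.015, 0.429, 0.903], [-0.002, 0.903, -0.429], [-1.0, -0.008, -0.013]]
ft_force: [0.5, 0.4, -0.8]
grip_width: 0.0596
```

Emit:
play_rows(travel=[[0.4, 0.7, 0], [0.3, 0.5, 0], [0, 0, 0], [0, 0, 0]], rotation=[[0.002, -0.015, 0], [0, 0, 0], [0, 0, 0], [0, 0, 0]], claw=[5, 5, 5, 5])

```text
time_s: 8.38
position: [0.5026, 0.0132, 0.1279]
tool_rot: [[-0.0, 0.426, 0.905], [0.002, 0.905, -0.426], [-1.0, 0.001, -0.001]]
ft_force: [-0.2, 0.9, -1.2]
grip_width: 0.0596
```

```bash

python3 -c "
from h import *
o=env.observe();print(o['position'],o['tool_rot'].round(3).tolist(),o['q'].round(1))
shot('wrist','wrist8');shot('side','side8')
im=cv2.imread('pics/side8.png')[170:290,180:340];a=cv2.resize(im,None,fx=2.5,fy=2.5,interpolation=cv2.INTER_CUBIC)
b=cv2.resize(cv2.imread('pics/wrist8.png'),(400,300));cv2.imwrite('pics/p8.png',np.hstack([a,b]))
"
```

```text
[0.50260259 0.01318691 0.12793816] [[-0.0, 0.426, 0.905], [0.002, 0.905, -0.426], [-1.0, 0.001, -0.001]] [-12.1  20.7  88.1   0.1  71.2 -76.9]
```

View pics/p8.png

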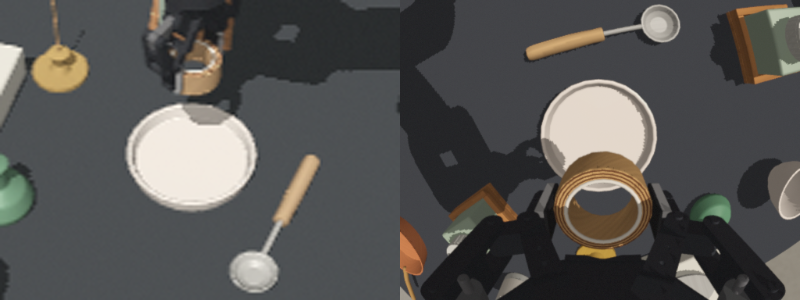

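Emit:
play_rows(travel=[[0, -0.2, -0.8], [0, -0.1, -1.5], [0, 0, -2], [0, 0, -2], [0, 0, -2], [0, 0, -1.5], [0, 0, -1], [0, 0, -0.5], [0, 0, 0], [0, 0, 0]], rotation=[[0, 0, 0], [0, 0, 0], [0, 0, 0], [0, 0, 0], [0, 0, 0], [0, 0, 0], [0, 0, 0], [0, 0, 0], [0, 0, 0], [0, 0, 0]], claw=[5, 5, 5, 5, 5, 5, 5, 5, 5, 5])

```text
time_s: 9.32
position: [0.5016, 0.0095, 0.0073]
tool_rot: [[0.001, 0.425, 0.905], [0.001, 0.905, -0.425], [-1.0, 0.001, 0.001]]
ft_force: [0.3, 0.4, 0.7]
grip_width: 0.0595
```

```bash

python3 -c "
from h import *
o=env.observe();print(o['position'],o['tool_rot'].round(3).tolist(),o['ft_force'])
shot('wrist','wrist9');shot('side','side9')
im=cv2.imread('pics/side9.png')[170:290,180:340];a=cv2.resize(im,None,fx=2.5,fy=2.5,interpolation=cv2.INTER_CUBIC)
b=cv2.resize(cv2.imread('pics/wrist9.png'),(400,300));cv2.imwrite('pics/p9.png',np.hstack([a,b]))
"
```

```text
[0.50158329 0.00949645 0.00726162] [[0.001, 0.425, 0.905], [0.001, 0.905, -0.425], [-1.0, 0.001, 0.001]] [0.26526281 0.39372229 0.69805841]
```

View pics/p9.png

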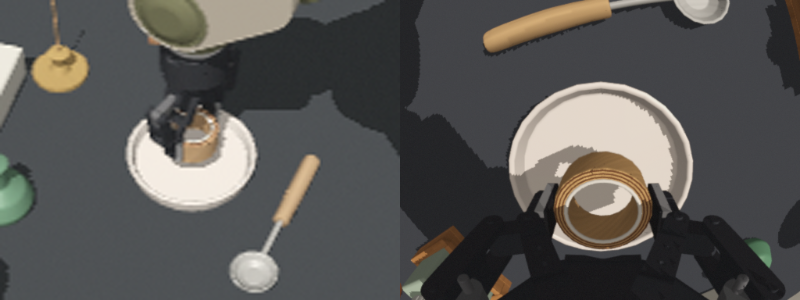

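```bash

python3 -c "
from h import *
im=cv2.imread('pics/side9.png')[195:250,225:290];a=cv2.resize(im,None,fx=6,fy=6,interpolation=cv2.INTER_CUBIC);
for z,c in ((.041,(0,0,255)),(.006,(0,255,0))):
  for zz in (0,.03):
    for t in np.linspace(0,6.28,24):
      q=proj('side9',[.501+.03*np.cos(t),.009+.03*np.sin(t),z+zz]);cv2.circle(a,(int(6*(q[0]-225+.5)),int(6*(q[1]-195+.5))),2,c,-1)
cv2.imwrite('pics/c9.png',a)
"
```

```text
(no output)
```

View pics/c9.png

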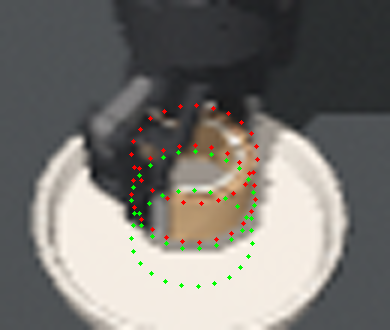

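Emit:
play_rows(travel=[[0.1, 0, -0.5], [0, 0, -0.7], [0, 0, -0.6], [0, 0, -0.5], [0, 0, -0.2], [0, 0, 0], [0, 0, 0]], rotation=[[0, 0, 0], [0, 0, 0], [0, 0, 0], [0, 0, 0], [0, 0, 0], [0, 0, 0], [0, 0, 0]], claw=[5, 5, 5, 5, 5, 5, 5])

```text
time_s: 10.0
position: [0.5041, 0.0093, -0.0183]
tool_rot: [[0.006, 0.425, 0.905], [-0.0, 0.905, -0.425], [-1.0, 0.002, 0.005]]
ft_force: [0.0, 0.5, -1.8]
grip_width: 0.0603
```

Emit:
play_rows(travel=[[0, 0, -0.25], [0, 0, -0.25], [0, 0, -0.15], [0, 0, 0], [0, 0, 0]], rotation=[[0, 0.006, 0], [0, 0, 0], [0, 0, 0], [0, 0, 0], [0, 0, 0]], claw=[5, 5, 5, 5, 5])

```text
time_s: 10.42
position: [0.5045, 0.0092, -0.0252]
tool_rot: [[0.0, 0.425, 0.905], [-0.0, 0.905, -0.425], [-1.0, -0.0, 0.0]]
ft_force: [0.6, 0.4, -1.5]
grip_width: 0.0597
```

Emit:
play_rows(travel=[[0, 0, -0.1], [0, 0, -0.05], [0, 0, 0]], rotation=[[0, 0, 0], [0, 0, 0], [0, 0, 0]], claw=[5, 5, 5])

```text
time_s: 10.67
position: [0.5045, 0.0092, -0.0266]
tool_rot: [[0.0, 0.425, 0.905], [-0.001, 0.905, -0.425], [-1.0, -0.0, 0.001]]
ft_force: [1.0, -0.3, -1.3]
grip_width: 0.0598
```

Emit:
play_rows(travel=[[0, 0, -0.07], [0, 0, 0], [0, 0, -0.07], [0, 0, 0]], rotation=[[0, 0, 0], [0, 0, 0], [0, 0, 0], [0, 0, 0]], claw=[5, 5, 5, 5])

```text
time_s: 11.0
position: [0.5047, 0.0092, -0.028]
tool_rot: [[0.001, 0.425, 0.905], [-0.001, 0.905, -0.425], [-1.0, -0.0, 0.001]]
ft_force: [-0.1, -0.1, -0.3]
grip_width: 0.0597
```

Emit:
play_rows(travel=[[0, 0, -0.07], [0, 0, 0], [0, 0, -0.05], [0, 0, 0]], rotation=[[0, 0, 0], [0, 0, 0], [0, 0, 0], [0, 0, 0]], claw=[5, 5, 5, 5])

```text
time_s: 11.33
position: [0.505, 0.0091, -0.028]
tool_rot: [[0.002, 0.425, 0.905], [-0.001, 0.905, -0.425], [-1.0, 0.0, 0.003]]
ft_force: [-0.2, 0.1, -1.2]
grip_width: 0.06
```

```bash

python3 -c "
from h import *
o=env.observe();print(o['position'],o['ft_force'])
shot('side','side10')
im=cv2.imread('pics/side10.png')[195:260,225:290];a=cv2.resize(im,None,fx=6,fy=6,interpolation=cv2.INTER_CUBIC);
for z,c in ((.006,(0,255,0)),):
  for zz in (0,.03):
    for t in np.linspace(0,6.28,24):
      q=proj('side10',[.5035+.03*np.cos(t),.009+.03*np.sin(t),z+zz]);cv2.circle(a,(int(6*(q[0]-225+.5)),int(6*(q[1]-195+.5))),2,c,-1)
cv2.imwrite('pics/c10.png',a)
"
```

```text
[ 0.50497015  0.00909257 -0.02796343] [-0.22651985  0.08206731 -1.1805826 ]
```

View pics/c10.png

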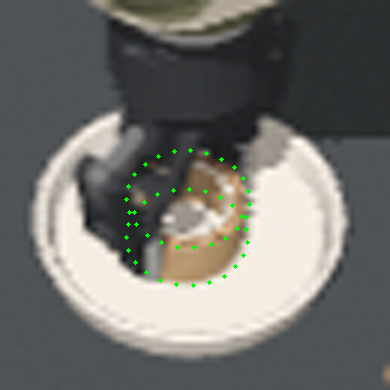

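Emit:
play_rows(travel=[[-0.05, 0, -0.2], [0, 0, 0], [0, 0, 0]], rotation=[[0, 0, 0], [0, 0, 0], [0, 0, 0]], claw=[5, 5, 5])

```text
time_s: 11.63
position: [0.5056, 0.009, -0.0274]
tool_rot: [[0.006, 0.425, 0.905], [-0.002, 0.905, -0.425], [-1.0, 0.001, 0.006]]
ft_force: [0.4, -0.2, -0.5]
grip_width: 0.0598
```

```bash

python3 -c "
from h import *
o=env.observe();print(o['position'],o['ft_force'],o['tool_rot'][:,0])"
```

```text
[ 0.50560495  0.00903565 -0.02736063] [ 0.35285408 -0.18607305 -0.51329383] [ 0.00621079 -0.00177025 -0.99997915]
```

```bash

python3 -c "
from h import *
o=env.observe();print(o['q'].round(2),o['joint_efforts'].round(1),o['wrist_torque'],o['qvel'].round(2))
shot('wrist','wrist11');shot('side','side11')
im=cv2.imread('pics/side11.png')[195:260,225:290];a=cv2.resize(im,(400,400),interpolation=cv2.INTER_CUBIC)
b=cv2.resize(cv2.imread('pics/wrist11.png')[150:350,140:380],(400,400),interpolation=cv2.INTER_CUBIC)
cv2.imwrite('pics/p11.png',np.hstack([a,b]))
"
```

```text
[-1.240e+01  3.365e+01  9.824e+01 -3.000e-02  4.775e+01 -7.724e+01] [  0.  -46.3 -13.4   0.    0.   -0. ] [ 0.01757638  0.00750585 -0.00749607] [ 0.07 -0.29  0.06  0.04  0.01 -0.01]
```

View pics/p11.png

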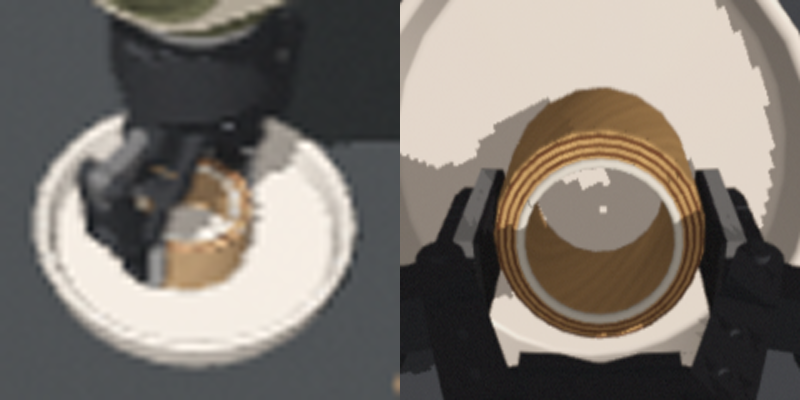

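Emit:
play_rows(travel=[[0, 0, 0], [0, 0, 0], [0, 0, 0], [0, 0, 0], [0, 0, 0], [0, 0, 0]], rotation=[[0.0018, 0.006, 0], [0, 0, 0], [0, 0, 0], [0, 0, 0], [0, 0, 0], [0, 0, 0]], claw=[5.8, 6.1, 6.3, 6.6, 7, 7.4])

```text
time_s: 12.23
position: [0.505, 0.0091, -0.0289]
tool_rot: [[-0.003, 0.425, 0.905], [0.001, 0.905, -0.425], [-1.0, -0.001, -0.003]]
ft_force: [-1.2, 0.5, -0.3]
grip_width: 0.0738
```

```bash

python3 -c "
from h import *
o=env.observe();print(o['position'],o['ft_force'],o['tool_rot'][:,0],o['grip_width'])
shot('wrist','wrist12');shot('side','side12')
im=cv2.imread('pics/side12.png')[195:260,225:290];a=cv2.resize(im,(400,400),interpolation=cv2.INTER_CUBIC)
b=cv2.resize(cv2.imread('pics/wrist12.png')[150:350,140:380],(400,400),interpolation=cv2.INTER_CUBIC)
cv2.imwrite('pics/p12.png',np.hstack([a,b]))
"
```

```text
[ 0.50497772  0.00907699 -0.02892994] [-1.19935851  0.50965659 -0.29290983] [-3.25749906e-03  8.22373449e-04 -9.99994356e-01] 0.07384832573179936
```

View pics/p12.png

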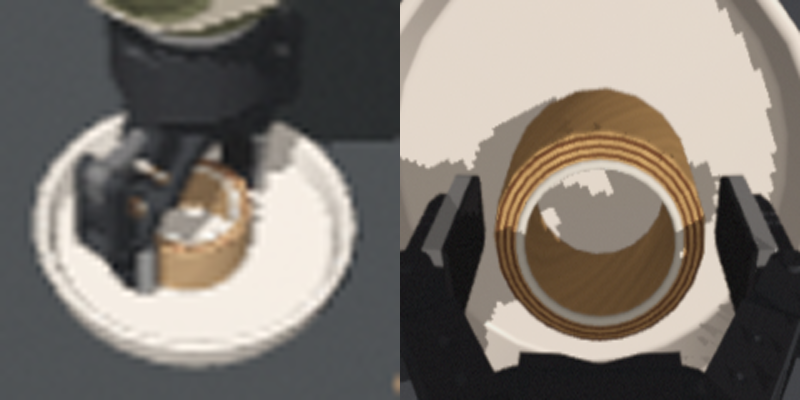

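Emit:
play_rows(travel=[[0, 0, 0.5], [0, 0, 1], [0, 0, 1.5], [0, 0, 2], [0, 0, 2], [0, 0, 2], [0, 0, 2], [0, 0, 2], [0, 0, 1], [0, 0, 0]], rotation=[[0, 0, 0], [0, 0, 0], [0, 0, 0], [0, 0, 0], [0, 0, 0], [0, 0, 0], [0, 0, 0], [0, 0, 0], [0, 0, 0], [0, 0, 0]], claw=[7.4, 7.4, 7.4, 7.4, 7.4, 7.4, 7.4, 7.4, 7.4, 7.4])

```text
time_s: 13.17
position: [0.503, 0.0095, 0.1205]
tool_rot: [[-0.004, 0.425, 0.905], [0.001, 0.905, -0.425], [-1.0, -0.001, -0.004]]
ft_force: [0.0, 0.3, 0.2]
grip_width: 0.0742
```

```bash

python3 -c "
from h import *
o=env.observe();print(o['position'],o['tool_rot'].round(3).tolist(),o['q'].round(1))
shot('scene','scene13');shot('side','side13')
a=cv2.resize(cv2.imread('pics/scene13.png'),(400,300));b=cv2.resize(cv2.imread('pics/side13.png')[150:350,180:340],(240,300));cv2.imwrite('pics/p13.png',np.hstack([a,b]))
"
```

```text
[0.50298824 0.00953863 0.12047365] [[-0.004, 0.425, 0.905], [0.001, 0.905, -0.425], [-1.0, -0.001, -0.004]] [-12.4  21.4  88.5   0.   70.4 -77.3]
```

View pics/p13.png

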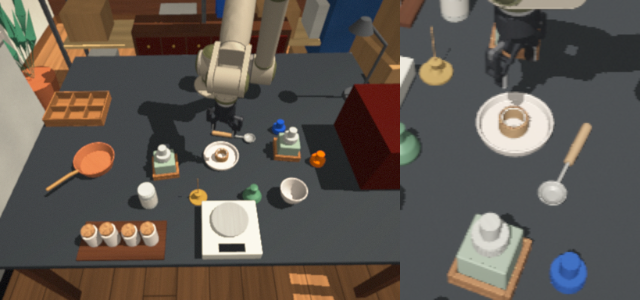

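```bash

python3 -c "
from h import *
a=cv2.resize(cv2.imread('pics/scene13.png')[150:210,345:405],(400,400),interpolation=cv2.INTER_CUBIC)
b=cv2.resize(cv2.imread('pics/side13.png')[280:350,200:270],(400,400),interpolation=cv2.INTER_CUBIC)
def draw(im,n,x0,y0,s,c,r,z,col):
  for t in np.linspace(0,6.28,30):
    q=proj(n,[c[0]+r*np.cos(t),c[1]+r*np.sin(t),z]);cv2.circle(im,(int(s*(q[0]-x0+.5)),int(s*(q[1]-y0+.5))),1,col,-1)
for im,n,x0,y0,s in((a,'scene13',345,150,400/60),(b,'side13',200,280,400/70)):
  for r,z,col in((.016,.142,(0,0,255)),(.029,.108,(0,160,0))): draw(im,n,x0,y0,s,(.4725,.2967),r,z,col)
cv2.imwrite('pics/p14.png',np.hstack([a,b]))
"
```

```text
(no output)
```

View pics/p14.png

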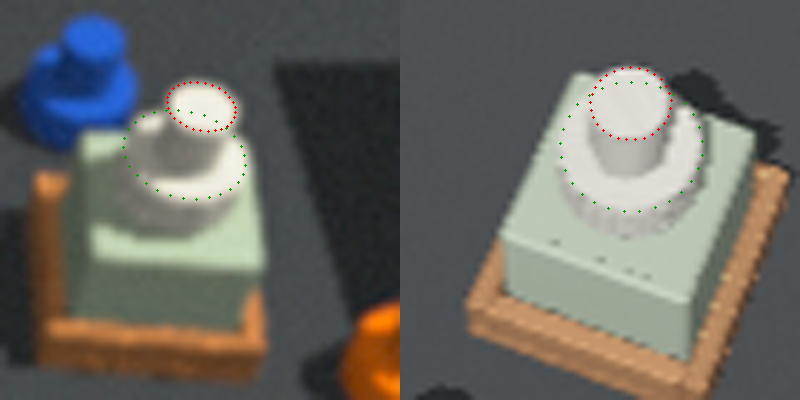

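```bash

python3 -c "
from h import *
for z in (.005,.01,.015,.02,.025,.03):
  print(z,proj('side12',[.5107,.0473,z]).round(1),proj('side12',[.5307,.0379,z]).round(1))
b=cv2.resize(cv2.imread('pics/side12.png')[205:255,230:280],(600,600),interpolation=cv2.INTER_CUBIC)
cv2.imwrite('pics/c12.png',b)
"
```

```text
0.005 [250.2 243.8] [244.3 239.9]
0.01 [250.2 242.8] [244.3 238.8]
0.015 [250.2 241.7] [244.3 237.8]
0.02 [250.2 240.7] [244.3 236.8]
0.025 [250.2 239.6] [244.3 235.7]
0.03 [250.2 238.6] [244.3 234.6]
```

View pics/c12.png

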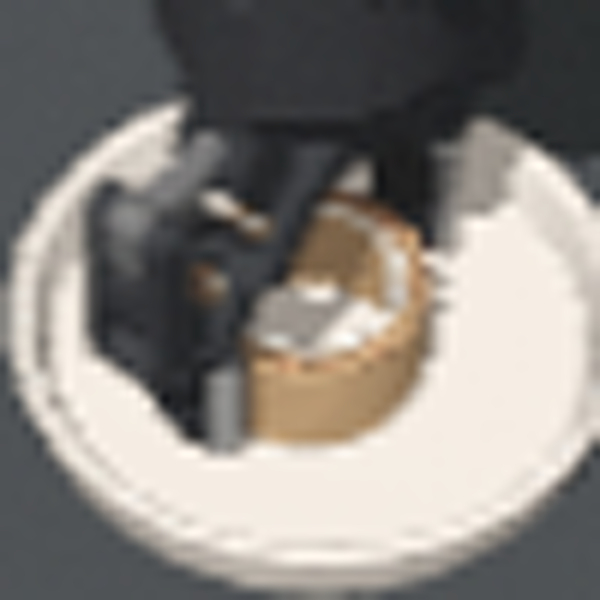

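Emit:
play_rows(travel=[[0, 0.8, 0.5], [-0.1, 1.8, 0.5], [-0.3, 2.5, 0], [-0.4, 3, 0], [-0.4, 3, 0], [-0.4, 3, 0], [-0.4, 3, 0], [-0.4, 3, 0], [-0.3, 2.5, 0], [-0.2, 1.8, 0], [0, 1, 0], [0, 0, 0]], rotation=[[0, -0.004, 0], [0, 0, 0], [0, 0, 0], [0, 0, 0], [0, 0, 0], [0, 0, 0], [0, 0, 0], [0, 0, 0], [0, 0, 0], [0, 0, 0], [0, 0, 0], [0, 0, 0]], claw=[7, 6.5, 6.5, 6.5, 6.5, 6.5, 6.5, 6.5, 6.5, 6.5, 6.5, 6.5])

```text
time_s: 14.27
position: [0.4632, 0.2791, 0.1198]
tool_rot: [[-0.022, 0.428, 0.904], [0.001, 0.904, -0.428], [-1.0, -0.008, -0.021]]
ft_force: [0.3, -0.4, 0.2]
grip_width: 0.0651
```

Emit:
play_rows(travel=[[0, 0, 0], [0, 0, 0]], rotation=[[0, 0, 0], [0, 0, 0]], claw=[6.5, 6.5])

```text
time_s: 14.43
position: [0.4627, 0.2786, 0.1189]
tool_rot: [[-0.024, 0.427, 0.904], [0.0, 0.904, -0.427], [-1.0, -0.01, -0.022]]
ft_force: [-0.0, -0.1, -1.1]
grip_width: 0.065
```

Emit:
play_rows(travel=[[0.5, 0.9, 0.3], [0.45, 0.9, 0], [0, 0, 0], [0, 0, 0]], rotation=[[0, -0.024, 0], [0, 0, 0], [0, 0, 0], [0, 0, 0]], claw=[6.5, 6.5, 6.5, 6.5])

```text
time_s: 14.77
position: [0.4743, 0.2955, 0.1223]
tool_rot: [[0.002, 0.431, 0.902], [0.0, 0.902, -0.431], [-1.0, 0.001, 0.002]]
ft_force: [-0.5, 0.4, -1.1]
grip_width: 0.0645
```

Emit:
play_rows(travel=[[-0.18, 0.12, -0.5], [0, 0, -0.8], [0, 0, -0.8], [0, 0, -0.8], [0, 0, -0.6], [0, 0, 0], [0, 0, 0]], rotation=[[0, 0.002, 0], [0, 0, 0], [0, 0, 0], [0, 0, 0], [0, 0, 0], [0, 0, 0], [0, 0, 0]], claw=[6.5, 6.5, 6.5, 6.5, 6.5, 6.5, 6.5])

```text
time_s: 15.35
position: [0.4717, 0.2956, 0.0823]
tool_rot: [[-0.002, 0.432, 0.902], [-0.001, 0.902, -0.432], [-1.0, -0.002, -0.002]]
ft_force: [0.1, -0.0, 0.2]
grip_width: 0.0649
```

```bash

python3 -c "
from h import *
pair('15')
a=cv2.imread('pics/p15.png');b=cv2.resize(cv2.imread('pics/wrist15.png')[180:340,140:380],(450,300),interpolation=cv2.INTER_CUBIC);cv2.imwrite('pics/w15.png',b)
"
```

```text
15.35 [0.4717 0.2956 0.0823] [[-0.002, 0.432, 0.902], [-0.001, 0.902, -0.432], [-1.0, -0.002, -0.002]] [ 0.1 -0.   0.2] 0.0649 [ 19.9  28.6  83.1  -0.   68.4 -44.5]
```

View pics/p15.png

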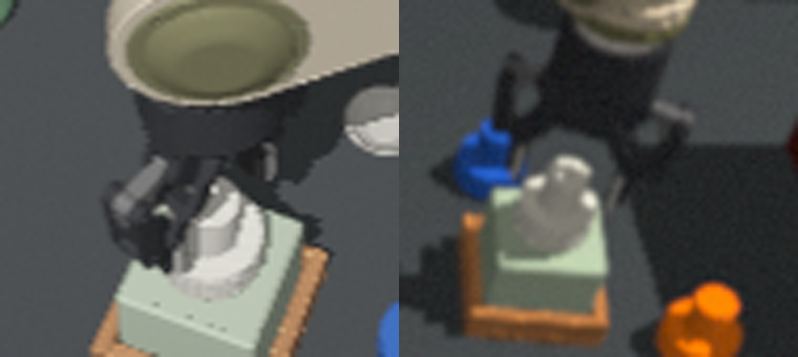

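View pics/w15.png

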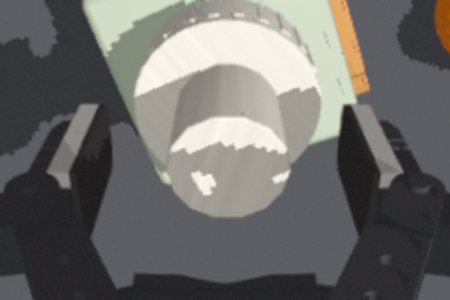

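Emit:
play_rows(travel=[[0.09, 0.1, -0.25], [0, 0, -0.2], [0, 0, 0], [0, 0, 0], [0, 0, 0]], rotation=[[0, -0.002, 0], [0, 0, 0], [0, 0, 0], [0, 0, 0], [0, 0, 0]], claw=[6, 5, 4.5, 4, 4])

```text
time_s: 15.92
position: [0.4737, 0.2972, 0.0792]
tool_rot: [[0.004, 0.432, 0.902], [0.0, 0.902, -0.432], [-1.0, 0.002, 0.003]]
ft_force: [-0.5, 0.0, 0.3]
grip_width: 0.0401
```

```bash

python3 -c "
from h import *
o=env.observe();print(o['position'],o['tool_rot'][:,0],o['ft_force'],o['grip_width'])
shot('wrist','wrist16');shot('side','side16')
a=cv2.resize(cv2.imread('pics/side16.png')[275:335,205:265],(350,350),interpolation=cv2.INTER_CUBIC)
b=cv2.resize(cv2.imread('pics/wrist16.png')[180:340,160:360],(440,350),interpolation=cv2.INTER_CUBIC);cv2.imwrite('pics/p16.png',np.hstack([a,b]))
"
```

```text
[0.47368473 0.29719594 0.07917688] [ 3.54604821e-03  1.99472079e-04 -9.99993693e-01] [-0.51767032  0.04471395  0.33270626] 0.04007607639205783
```

View pics/p16.png

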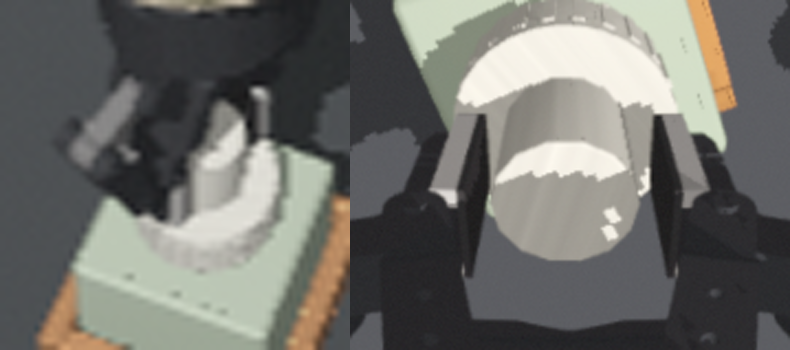

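Emit:
play_rows(travel=[[-0.1, -0.05, -0.2], [0, 0, 0], [0, 0, 0], [0, 0, 0], [0, 0, 0], [0, 0, 0], [0, 0, 0], [0, 0, 0]], rotation=[[0, 0.0035, 0], [0, 0, 0], [0, 0, 0], [0, 0, 0], [0, 0, 0], [0, 0, 0], [0, 0, 0], [0, 0, 0]], claw=[4, 4, 3.4, 2.8, 2.4, 2, 2, 2], squeeze=90)

```text
time_s: 16.68
position: [0.4726, 0.2965, 0.0775]
tool_rot: [[-0.0, 0.432, 0.902], [0.0, 0.902, -0.432], [-1.0, 0.0, -0.0]]
ft_force: [-0.1, 0.4, 1.1]
grip_width: 0.0295
```

```bash

python3 -c "
from h import *
o=env.observe();print(o['position'],o['tool_rot'].round(4).tolist(),o['ft_force'],o['wrist_torque'],o['grip_width'])
shot('wrist','wrist17');shot('side','side17')
a=cv2.resize(cv2.imread('pics/side17.png')[275:335,205:265],(350,350),interpolation=cv2.INTER_CUBIC)
b=cv2.resize(cv2.imread('pics/wrist17.png')[180:340,160:360],(440,350),interpolation=cv2.INTER_CUBIC);cv2.imwrite('pics/p17.png',np.hstack([a,b]))
"
```

```text
[0.47255882 0.29649979 0.07746736] [[-0.0, 0.4322, 0.9018], [0.0001, 0.9018, -0.4322], [-1.0, 0.0001, -0.0001]] [-0.05065698  0.35068666  1.09459962] [-0.05735994  0.06235063  0.0450654 ] 0.029470802262229586
```

View pics/p17.png

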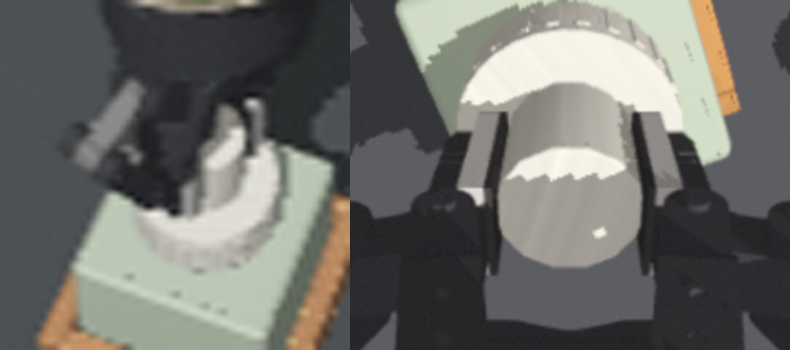

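Emit:
play_rows(travel=[[0, 0, 0]], rotation=[[0, 0, 0]], claw=[2])

```text
time_s: 16.87
position: [0.4726, 0.2965, 0.0775]
tool_rot: [[-0.0, 0.432, 0.902], [0.0, 0.902, -0.432], [-1.0, 0.0, -0.0]]
ft_force: [0.2, -0.8, 1.2]
grip_width: 0.0297
```

```bash

python3 -c "
from h import *
o=env.observe();R=o['tool_rot'];p=o['position'];print(o['grip_width'],o['ft_force'],o['wrist_torque'],o['joint_efforts'])
for back in (.03,.035,.04,.045,.05,.055):
  print(back,[proj('wrist17',p+R@np.array([-back,s*.016,z])).round(1) for z in(-.011,.011) for s in (1,-1)])
"
```

```text
0.029731104655244665 [ 0.16022545 -0.76843429  1.16819798] [-0.06190994  0.1012774   0.05515438] [ 4.09586134e-02 -4.73626864e+01 -1.95264816e+01  3.83723143e-02
 -1.20211118e-01  2.30356942e-03]
0.03 [array([289. , 221.8]), array([231.3, 221.7]), array([287.5, 255.8]), array([232.8, 255.7])]
0.035 [array([289.9, 225.6]), array([230.5, 225.5]), array([288.2, 260.2]), array([232.1, 260.2])]
0.04 [array([290.8, 229.6]), array([229.6, 229.6]), array([289. , 264.9]), array([231.3, 264.9])]
0.045 [array([291.7, 233.9]), array([228.7, 233.9]), array([289.8, 269.9]), array([230.6, 269.9])]
0.05 [array([292.7, 238.5]), array([227.8, 238.4]), array([290.6, 275.1]), array([229.8, 275. ])]
0.055 [array([293.7, 243.3]), array([226.8, 243.3]), array([291.5, 280.5]), array([228.9, 280.5])]
```

Emit:
play_rows(travel=[[0, 0, 0], [0, 0, 0], [0, 0, 0.01], [0, 0, 0.01], [0, 0, 0]], rotation=[[0, 0, 0.04], [0, 0, 0.06], [0, 0, 0.06], [0, 0, 0.06], [0, 0, 0]], claw=[2, 2, 2, 2, 2], squeeze=110)

```text
time_s: 17.28
position: [0.4728, 0.2967, 0.078]
tool_rot: [[0.0, 0.217, 0.976], [0.001, 0.976, -0.217], [-1.0, 0.001, 0.0]]
ft_force: [0.6, -0.1, 1.4]
grip_width: 0.0293
```

```bash

cat > t.py <<'E'
from h import *
import sys
o=env.observe();R=o['tool_rot'];p=o['position'];print(o['time_s'],p.round(4),'yaw turned',np.degrees(np.arctan2(R[1,1],R[0,1]))-64.39,R[:,0].round(4),o['grip_width'],o['ft_force'],o['wrist_torque'],o['q'].round(1))
t=sys.argv[1]
shot('wrist','wrist'+t);shot('scene','scene'+t)
a=cv2.resize(cv2.imread(f'pics/scene{t}.png')[150:215,345:410],(350,350),interpolation=cv2.INTER_CUBIC)
b=cv2.resize(cv2.imread(f'pics/wrist{t}.png')[100:340,120:400],(408,350),interpolation=cv2.INTER_CUBIC);cv2.imwrite(f'pics/p{t}.png',np.hstack([a,b]))
E
python3 t.py 18
```

```text
17.2833 [0.4728 0.2967 0.078 ] yaw turned 13.093214319228721 [ 5.e-04  9.e-04 -1.e+00] 0.029252586707287805 [ 0.61253897 -0.09400735  1.41396266] [-0.05064058  0.07854553  0.11162094] [ 19.9  28.9  83.4   0.   67.7 -57.6]
```

View pics/p18.png

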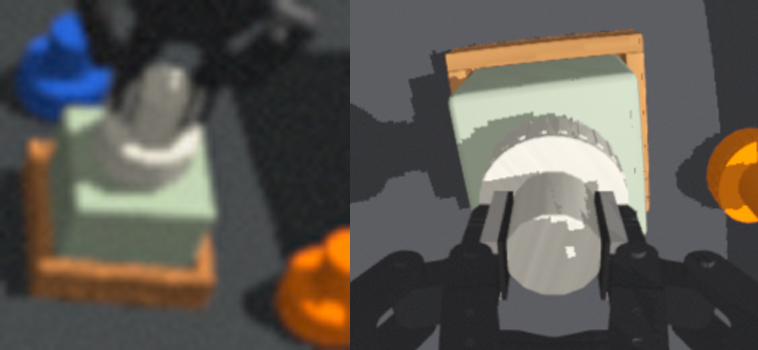

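Emit:
play_rows(travel=[[0, 0, 0.01], [0, 0, 0.01], [0, 0, 0.01], [0, 0, 0.01]], rotation=[[0, 0, 0.06], [0, 0, 0.06], [0, 0, 0.06], [0, 0, 0.06]], claw=[2, 2, 2, 2], squeeze=110)

```text
time_s: 17.72
position: [0.4728, 0.2969, 0.0784]
tool_rot: [[0.0, -0.017, 1.0], [0.002, 1.0, 0.017], [-1.0, 0.002, 0.0]]
ft_force: [-1.2, 0.3, 1.1]
grip_width: 0.0292
```

```bash
python3 t.py 19
```

```text
17.7167 [0.4728 0.2969 0.0784] yaw turned 26.56332728825241 [ 2.0e-04  1.6e-03 -1.0e+00] 0.02919701913344712 [-1.16009863  0.26683601  1.13497226] [ 0.01112068  0.05785229 -0.11497563] [ 19.9  28.9  83.3   0.1  67.7 -71.1]
```

View pics/p19.png

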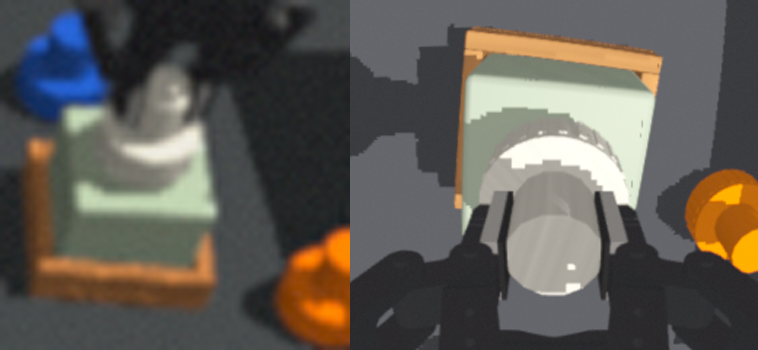

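```bash
python3 -c "
import cv2,numpy as np
L=[cv2.resize(cv2.imread(f'pics/wrist{t}.png')[170:240,200:330],(520,280),interpolation=cv2.INTER_CUBIC) for t in ('17','18','19')]
cv2.imwrite('pics/rib.png',cv2.resize(np.vstack(L),(370,600)))"
```

```text
(no output)
```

View pics/rib.png

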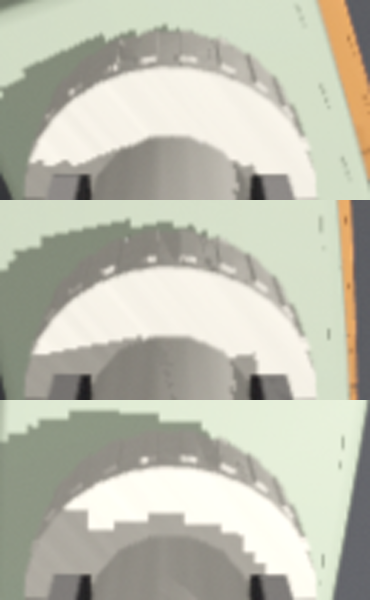

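Emit:
play_rows(travel=[[0, 0, 0.01], [0, 0, 0.01], [0, 0, 0.01], [0, 0, 0.01], [0, 0, 0.01], [0, 0, 0.01], [0, 0, 0.01]], rotation=[[0, 0, 0.06], [0, 0, 0.06], [0, 0, 0.06], [0, 0, 0.06], [0, 0, 0.06], [0, 0, 0.06], [0, 0, 0.06]], claw=[2, 2, 2, 2, 2, 2, 2])

```text
time_s: 18.4
position: [0.4729, 0.2976, 0.0794]
tool_rot: [[-0.0, -0.413, 0.911], [0.003, 0.911, 0.413], [-1.0, 0.003, 0.001]]
ft_force: [-1.8, 0.8, 2.2]
grip_width: 0.029
```

```bash
python3 t.py 20;python3 -c "
import cv2,numpy as np
L=[cv2.resize(cv2.imread(f'pics/wrist{t}.png')[150:240,180:350],None,fx=3,fy=3,interpolation=cv2.INTER_CUBIC) for t in ('19','20')]
cv2.imwrite('pics/rib2.png',np.vstack(L))"
```

```text
18.4 [0.4729 0.2976 0.0794] yaw turned 50.030958794148745 [-1.0e-04  3.4e-03 -1.0e+00] 0.029025460996230996 [-1.84245171  0.84275114  2.18175314] [ 0.11248931  0.05899184 -0.16470541] [ 19.9  28.9  83.2   0.2  67.9 -94.6]
```

View pics/rib2.png

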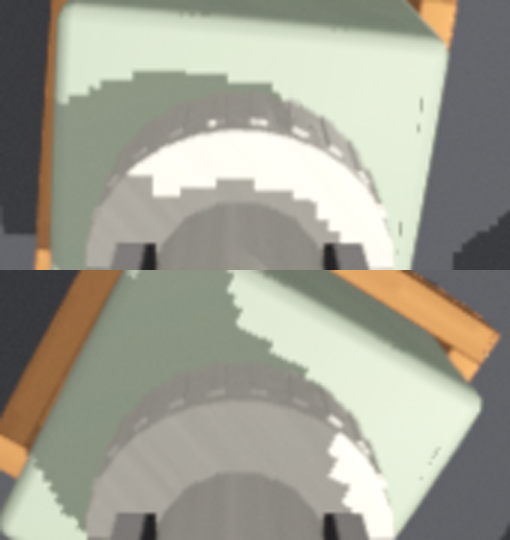

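Emit:
play_rows(travel=[[0, -0.03, 0.01], [0, -0.02, 0.01], [0, 0, 0.01], [0, 0, 0.01], [0, 0, 0.01], [0, 0, 0]], rotation=[[-0.003, 0, 0.06], [0, 0, 0.06], [0, 0, 0.06], [0, 0, 0.06], [0, 0, 0.055], [0, 0, 0]], claw=[2, 2, 2, 2, 2, 2])

```text
time_s: 19.0
position: [0.4734, 0.2971, 0.0803]
tool_rot: [[0.001, -0.65, 0.76], [0.001, 0.76, 0.65], [-1.0, -0.0, 0.001]]
ft_force: [-0.3, 0.0, 1.8]
grip_width: 0.0294
```

```bash
python3 t.py 21
```

```text
19.0 [0.4734 0.2971 0.0803] yaw turned 66.14284720061609 [ 1.2e-03  6.0e-04 -1.0e+00] 0.029396780700786905 [-0.28324513  0.02662061  1.75116189] [-0.03116738  0.07102712  0.05450466] [  20.    28.8   83.1    0.    68.  -110.6]
```

View pics/p21.png

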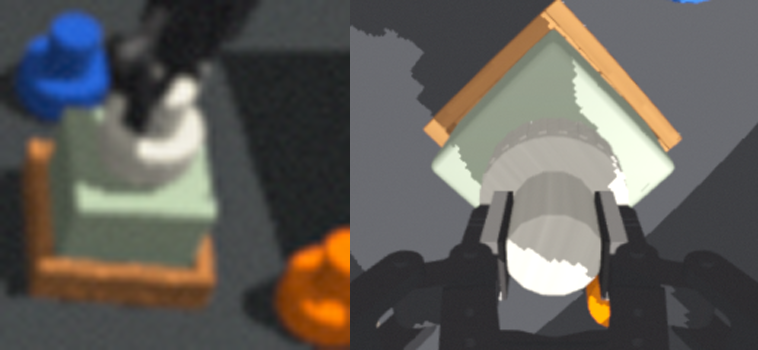

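Emit:
play_rows(travel=[[0, 0, 0.1], [0, 0, 0.15], [0, 0, 0.15]], rotation=[[0, 0, 0], [0, 0, 0], [0, 0, 0]], claw=[2, 2, 2])

```text
time_s: 19.35
position: [0.4728, 0.2968, 0.0837]
tool_rot: [[-0.001, -0.643, 0.766], [-0.0, 0.766, 0.643], [-1.0, 0.0, -0.001]]
ft_force: [0.4, -0.1, -0.8]
grip_width: 0.0296
```

```bash
python3 t.py 22; python3 -c "
from h import *
shot('side','side22')
a=cv2.resize(cv2.imread('pics/side22.png')[265:355,195:285],(450,450),interpolation=cv2.INTER_CUBIC);cv2.imwrite('pics/s22.png',a)"
```

```text
19.35 [0.4728 0.2968 0.0837] yaw turned 65.61316653947624 [-7.e-04 -2.e-04 -1.e+00] 0.02963205100337089 [ 0.43939666 -0.09838743 -0.76983059] [ 0.01004607 -0.00698194 -0.01562262] [  20.    28.6   82.8    0.    68.6 -110. ]
```

View pics/s22.png

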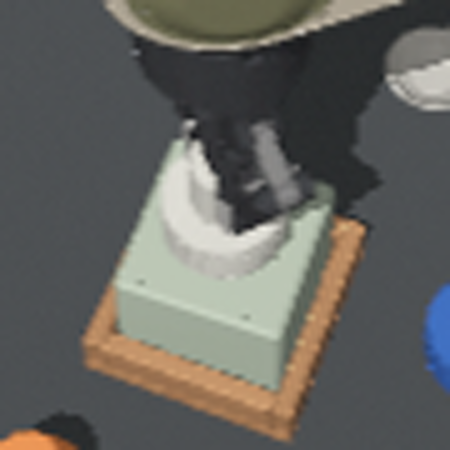

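View pics/p22.png

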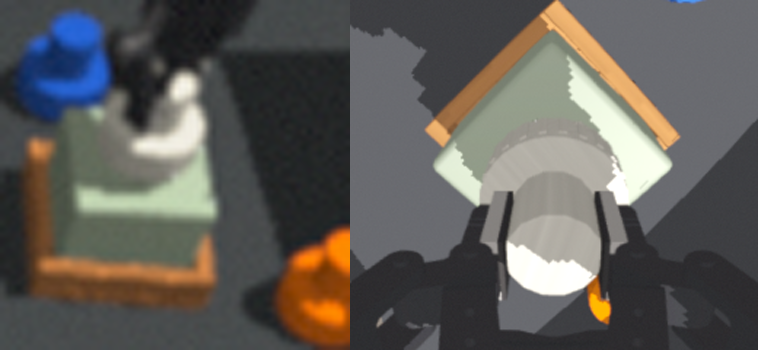

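Emit:
play_rows(travel=[[0, 0, 0.25], [0, 0, 0.35], [0, 0, 0.4], [0, 0, 0]], rotation=[[0, 0, 0], [0, 0, 0], [0, 0, 0], [0, 0, 0]], claw=[2, 2, 2, 2])

```text
time_s: 19.83
position: [0.4729, 0.2968, 0.0946]
tool_rot: [[-0.001, -0.643, 0.766], [-0.0, 0.766, 0.643], [-1.0, 0.0, -0.001]]
ft_force: [0.4, -0.5, -1.1]
grip_width: 0.0294
```

```bash
python3 t.py 23; python3 -c "
from h import *
shot('side','side23')
a=cv2.resize(cv2.imread('pics/side23.png')[265:355,195:285],(450,450),interpolation=cv2.INTER_CUBIC);cv2.imwrite('pics/s23.png',a)"
```

```text
19.8333 [0.4729 0.2968 0.0946] yaw turned 65.61855747509726 [-6.e-04 -2.e-04 -1.e+00] 0.029374801236305433 [ 0.44851253 -0.46005203 -1.08806894] [ 0.02056356 -0.0291478  -0.0635589 ] [  20.    27.9   82.     0.    70.1 -110. ]
```

View pics/s23.png

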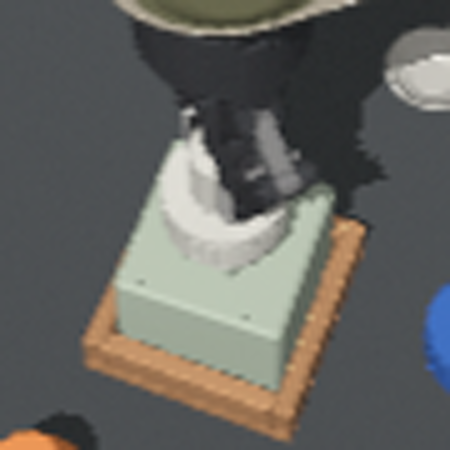

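View pics/p23.png

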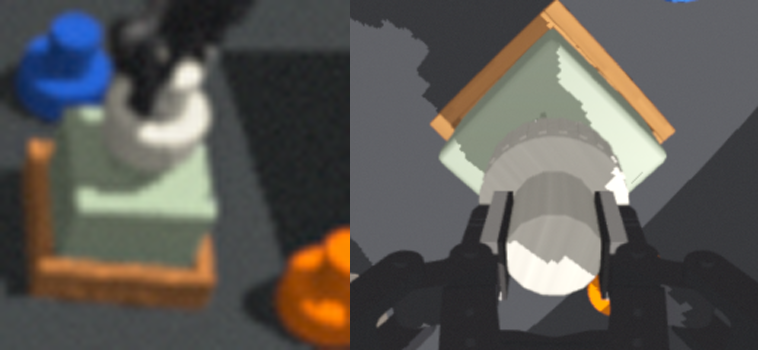

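Emit:
play_rows(travel=[[0, 0, 0.3], [0, 0, 0.4], [0, 0, 0.4], [0, 0, 0.4], [0, 0, 0.25], [0, 0, 0], [0, 0, 0], [0, 0, 0]], rotation=[[0, 0, 0], [0, 0, 0], [0, 0, 0], [0, 0, 0], [0, 0, 0], [0, 0, 0], [0, 0, 0], [0, 0, 0]], claw=[2, 2, 2, 2, 2, 2, 2, 2])

```text
time_s: 20.65
position: [0.4724, 0.2967, 0.1134]
tool_rot: [[-0.002, -0.643, 0.766], [-0.001, 0.766, 0.643], [-1.0, 0.001, -0.002]]
ft_force: [0.4, -0.8, -1.3]
grip_width: 0.0292
```

```bash
python3 t.py 24; python3 -c "
from h import *
shot('side','side24')
P=env.observe()['position'];dz=P[2]-.0775
a=cv2.resize(cv2.imread('pics/side24.png')[265:355,195:285],(390,390),interpolation=cv2.INTER_CUBIC);b=cv2.resize(cv2.imread('pics/scene24.png')[145:215,340:410],(390,390),interpolation=cv2.INTER_CUBIC)
for im,n,x0,y0,s in((a,'side24',195,265,390/90),(b,'scene24',340,145,390/70)):
  for t in np.linspace(0,6.28,36):
    for z in (.083+dz,.108+dz):
      q=proj(n,[.4725+.029*np.cos(t),.2967+.029*np.sin(t),z]);cv2.circle(im,(int(s*(q[0]-x0+.5)),int(s*(q[1]-y0+.5))),1,(0,0,255),-1)
cv2.imwrite('pics/s24.png',np.hstack([a,b]))"
```

```text
20.65 [0.4724 0.2967 0.1134] yaw turned 65.6192513432663 [-1.7e-03 -6.0e-04 -1.0e+00] 0.02916403851986247 [ 0.35377161 -0.82697421 -1.28503523] [-0.00954656  0.01285211 -0.02055882] [  20.    26.7   80.6    0.    72.8 -110. ]
```

View pics/s24.png

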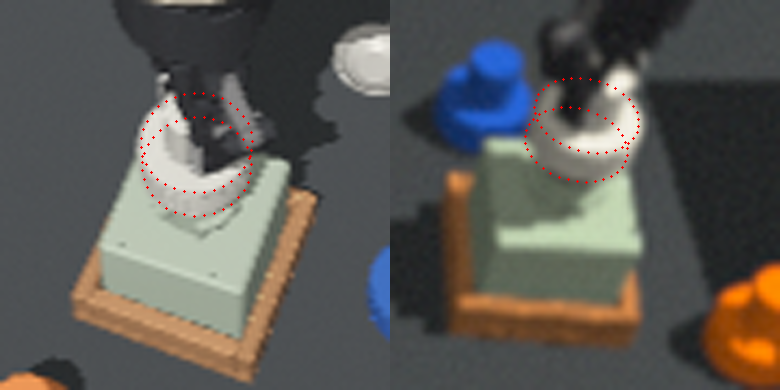

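```bash
python3 -c "
from h import *
dz=env.observe()['position'][2]-.0775
a=cv2.resize(cv2.imread('pics/side24.png')[280:325,222:260],(480,568),interpolation=cv2.INTER_CUBIC) 
s1=480/38
b=cv2.resize(cv2.imread('pics/scene24.png')[150:185,358:390],(320,350),interpolation=cv2.INTER_CUBIC);s2=10
cv2.imwrite('pics/za.png',a)
b=cv2.resize(cv2.imread('pics/scene24.png')[150:190,355:395],(560,560),interpolation=cv2.INTER_CUBIC);cv2.imwrite('pics/zb.png',b)
for n in ('side24','scene24'):
  for z in (.083+dz,.108+dz):
    q=np.array([proj(n,[.4725+.029*np.cos(t),.2967+.029*np.sin(t),z]) for t in np.linspace(0,6.28,100)])
    print(n,z,'u',q[:,0].min(),q[:,0].max(),'v',q[:,1].min(),q[:,1].max())
"
```

```text
side24 0.11862469626214127 u 227.42950737557967 252.55344423124643 v 291.5537984753641 314.35526821719236
side24 0.14362469626214125 u 227.0948415726719 252.6921093320326 v 285.9865571963652 308.9912525669286
scene24 0.11862469626214127 u 363.78369060157854 382.1425594372041 v 163.81865670419154 177.20881601412628
scene24 0.14362469626214125 u 365.5005925943141 384.1834197876126 v 158.51675189887385 171.96842198774755
```

View pics/za.png

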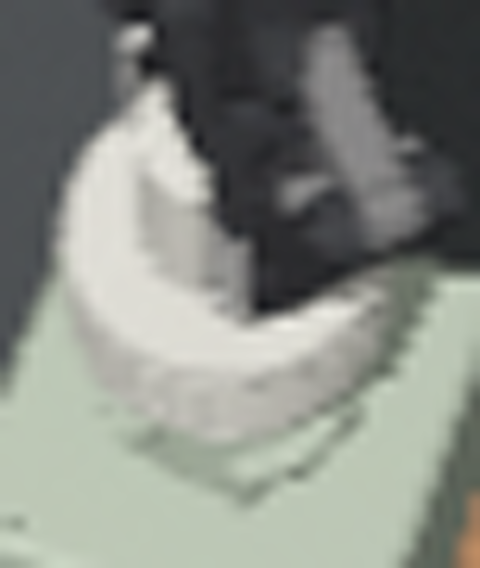

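View pics/zb.png

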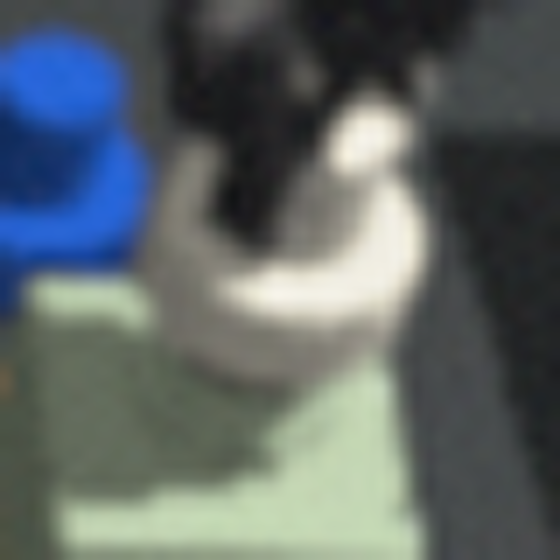

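```bash
python3 -c "
from h import *
dz=env.observe()['position'][2]-.0775
for n in ('side24','scene24','wrist24'):
  for d in ((0,0),(0,.003),(.003,0)):
    print(n,d,[proj(n,[.4725+d[0],.2967+d[1],z+dz]).round(1) for z in (.142,.108)])
b=cv2.imread('pics/wrist24.png')[90:330,150:380];cv2.imwrite('pics/zw.png',cv2.resize(b,None,fx=2.5,fy=2.5,interpolation=cv2.INTER_CUBIC))
"
```

```text
side24 (0, 0) [array([239.8, 289.5]), array([239.9, 297.3])]
side24 (0, 0.003) [array([239.4, 290.6]), array([239.6, 298.4])]
side24 (0.003, 0) [array([238.5, 289.2]), array([238.6, 297. ])]
scene24 (0, 0) [array([377.5, 157.7]), array([374.8, 165.1])]
scene24 (0, 0.003) [array([378.4, 157.7]), array([375.8, 165.1])]
scene24 (0.003, 0) [array([377.7, 158.4]), array([375. , 165.8])]
wrist24 (0, 0) [array([259.3, 273.9]), array([259.3, 240.1])]
wrist24 (0, 0.003) [array([264.2, 277.2]), array([263.3, 243.1])]
wrist24 (0.003, 0) [array([255.2, 277.9]), array([255.9, 243.7])]
```

View pics/zw.png

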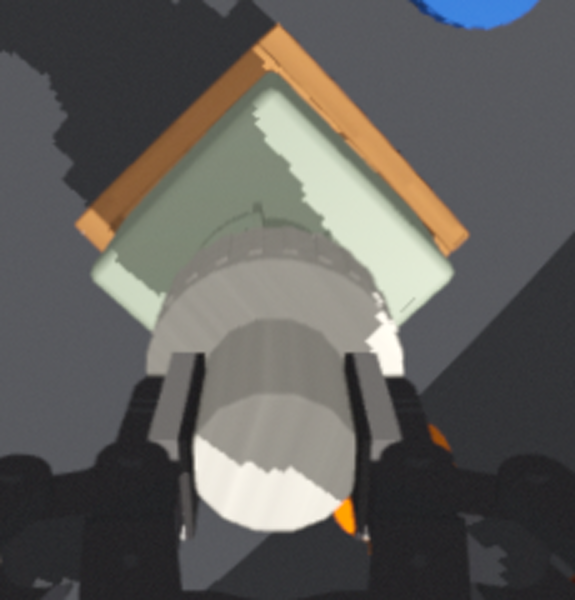

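```bash
python3 -c "
from h import *
f=lambda x,y:(150-.3+x/2.5,90-.3+y/2.5)
L,T,Rr=[plane('wrist24',*f(*p),.078)[:2] for p in ((91,270),(270,82),(455,268))]
print(L,T,Rr,np.linalg.norm(L-T),np.linalg.norm(T-Rr),'centre',(L+Rr)/2)
D=lambda n,x,y,s,x0,y0:0
g=lambda x,y:(195-.5+(x+.5)/(390/90),265-.5+(y+.5)/(390/90))
c=[plane('side24',*g(*p),.078)[:2] for p in ((103,248),(245,290),(290,162))];print(c,(c[0]+c[2])/2)
"
```

```text
[0.50797724 0.25147448] [0.4276289  0.25752939] [0.43399013 0.33852014] 0.08057616026466405 0.08124018517215481 centre [0.47098369 0.29499731]
[array([0.51459272, 0.33542468]), array([0.43474359, 0.33934162]), array([0.42874843, 0.26046892])] [0.47167057 0.2979468 ]
```

Emit:
play_rows(travel=[[0, 0, 0.1], [0, 0, 0], [0, 0, 0], [0, 0, 0], [0, 0, 0]], rotation=[[0.0006, -0.0017, 0], [0, 0, 0], [0, 0, 0], [0, 0, 0], [0, 0, 0]], claw=[2, 2, 2, 2, 2])

```text
time_s: 21.22
position: [0.4722, 0.2966, 0.1138]
tool_rot: [[-0.001, -0.643, 0.766], [-0.0, 0.766, 0.643], [-1.0, 0.0, -0.001]]
ft_force: [0.8, -0.3, -0.8]
grip_width: 0.029
```

```bash
python3 t.py 25
```

```text
21.2167 [0.4722 0.2966 0.1138] yaw turned 65.62201518229365 [-1.1e-03 -4.0e-04 -1.0e+00] 0.029048498374640453 [ 0.7500271  -0.33885715 -0.78823926] [ 0.00478165 -0.00434443  0.05438553] [  20.    26.7   80.6   -0.    72.8 -110. ]
```

```bash
python3 -c "
import cv2,numpy as np
a=cv2.resize(cv2.imread('pics/scene25.png'),(800,600));cv2.imwrite('pics/f25.png',a)"
```

```text
(no output)
```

View pics/f25.png

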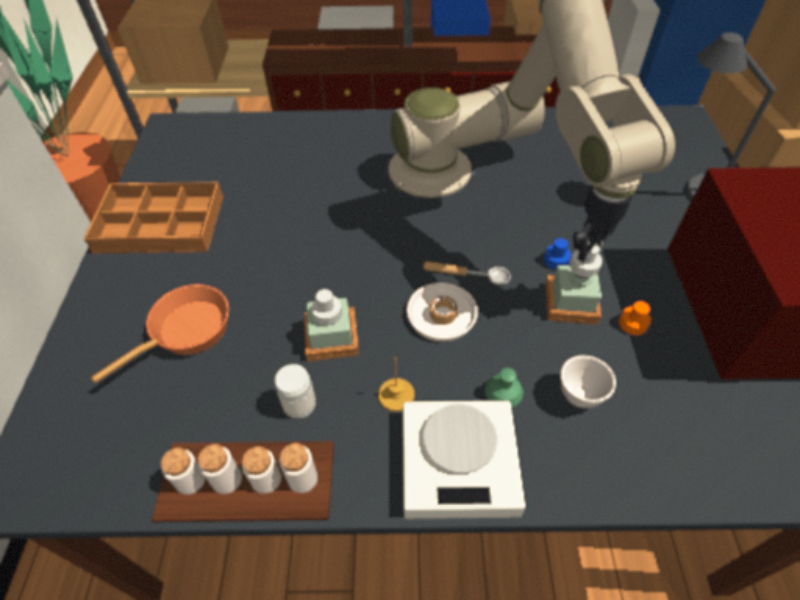

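The roll is flat in the dish, the cap is held over the jar, and everything else looks undisturbed, so I'm handing in.

```bash
python3 -c "
from rig import env
print(env.close_job())"
```

```text
the job is handed in; nothing more can be done
None
```

The job is done and handed in at about 21 s of the 54 s allowed. The roll lies flat in the white dish, and the arm is holding the unscrewed cap over the open jar.

**What I did**
- **Roll:** I lifted it straight up off the knob, set it flat near the middle of the dish, and let go only once it stopped going lower.
- **Cap:** I gripped the knob at 110 N and turned it 66° (1.15 rad) anticlockwise. I then lifted it straight up and stopped there, still gripping.

**Last checks**
- **Threads free:** the force during the lift was about 1 N, roughly the cap's own weight. The jar stayed down in its block.
- **Final pose:** the cap's lower edge is about 19 mm above the mouth, level to about 0.001 rad and at rest. The wrist camera puts it within about 1 mm of the knob axis measured at the start, and about 1–2 mm from the jar centre.
- **Surroundings:** the last scene picture shows the roll flat in the dish and everything else where it stood.

**What disagreed or did not work first time**
- **Finger tips:** the camera pictures put them about 3.5–4 cm behind the stated tool point. My first try at the roll closed on air above it, so I worked from the pictures after that.
- **Cap centring:** the scene camera shows the cap about 1 pixel (roughly 3 mm) further toward +y than the wrist and side cameras do. I trusted those two.
- **Grip width:** it read 29–30 mm on the 32 mm knob. It held steady, and the cap turned with the gripper without slipping.
- **Roll touchdown:** the force sensor never showed it clearly. I judged it from the height and the pictures.

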